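# Put the setting masters away and lock the rack

## Robot

A 6-joint arm with a two-finger parallel gripper is mounted at the origin on the work surface. World frame = base frame: x ahead of the robot, y to its left, z up, the work surface at z = 0. Lengths are in m, angles in degrees, forces in N, time in s.
With the tool pointing down it reaches from about 0.35 to 0.8 m from the base axis. Payload 7.3 kg.
Tool frame: the origin (TCP) lies on the centre line of the jaws, within the pads' length; the fingertips stand 8 mm ahead of it and the grasp point (between the pads) lies 11 mm behind it; z points along the fingers, y is the line along which they close (so a half turn about z gives the same grasp; the last joint's range is limited). The gripper opens to 85 mm and grips with 20 to 120 N. Pads are 22 mm wide; open, the fingers measure 114 mm over their backs; the gripper's body (76 mm by 85 mm) begins 54 mm behind the grasp point. The pads swing forward as they close: fully open they stand 13 mm farther back than shut.
Start: joints at [56.093, 19.595, 87.324, -0, 73.075, -8.365], TCP at [0.226, 0.474, 0.239] pointing down, gripper open.
Joint ranges: [-145.02, 145.02], [-44.19, 115.74], [2.07, 154.8], [-57.11, 237.11], [16.16, 152.29], [-177.93, 177.93]. Speed limits (degrees/s): [147.25, 147.25, 180, 180, 180, 180].

## Interface

Orientations are given as a 3x3 rotation matrix whose columns are the frame's x, y, z axes.
In Python, from station import monitor, imaging, env, spotter gives the robot as it stands.
- The arm moves only by the tool move_arm, never from a script. Its argument "series" is a list of rows, each an object of numbers: "x", "y", "z": the shift along the tool's x, y, z scaled (see below); "ax", "ay", "az": the turn, a rotation vector about the tool's x, y, z scaled (see below); "gripper": the closure, from 0 (fully open) to 1 (shut). In form: [{"x": .., "y": .., "z": .., "ax": .., "ay": .., "az": .., "gripper": ..}, ...]. A call has 1 to 12 rows; each row is the pose to reach, as a shift and turn from the pose commanded when the call began, along the tool's axes at that moment, turning the shorter way round; what a row does not reach only later rows make up. The controller multiplies each number of a shift by 120 mm and each number of a turn by pi rad. A row lasts 1/12 s, in which the tool goes at most 41.7 mm and 7.16 degrees, less where a joint would pass 70% of its speed; a pose out of reach is approached as far as the arm can. A call with a number of a shift or a turn outside -1 to 1 is refused whole. A call with a gripper value outside its range is refused whole. The fingers move at their own pace and stop on an object; "squeeze" is the grip in N (left out, the last holds). Time passes only in rows, so rows that repeat a pose let the fingers close. It gives the time, the measured TCP pose, the force, the opening and the grip force at its end, in the units of the state.
- monitor.sense(): the state, without advancing time (a new reading comes with each control period).
- imaging.capture(name): name is "scene" or "top" or "wrist"; returns the picture (384x512x3 uint8, red, green, blue); there is no depth.
- imaging.camera_info(name): a dict with "K" (3x3 intrinsics, pixels), "distortion" ([k1, k2, p1, p2, k3] as OpenCV has them; the pictures are not rectified), "R" (3x3) and "t" (3): a world point X has camera coordinates R X + t; the wrist camera has in their place "tool_from_camera" (4x4, takes a point from camera to tool coordinates, whose origin is the TCP and whose axes are the flange's). Camera axes: x right, y down, z forward; pixel columns grow to the right and rows downward; lengths in m; the calibration is good to about 2 mm. A picture is of the moment at which its call begins: read the wrist's pose just before it. camera_info takes no time and is no camera call.
- env.hand_in(): hands the job in; it is judged then, once.
Trained networks look in the newest picture that a camera, given by its name, has taken for a name from the list of things; names that differ only in an ending like _2 or _b are one class to them, and where a whole thing is asked for, a point or a joint stands for the part that bears it (a point fixed in the world has none). Each returns a list of dicts, best first, with "p" (0 to 1); they miss things now and then, are a little off and sometimes report something else, mostly with a low value. They report only what shows in the picture. A call takes as long as a camera call. They do not tell look-alikes from the thing itself.
- spotter.boxes_of(camera, query): "pixel" ([column, row] in pixels, amid what is visible of it).
- spotter.cut_out(camera, query): "region" (384x512 bool, what is visible of it) and "pixel" ([column, row] in pixels, amid what is visible of it).
- spotter.landmark_of(camera, query): "pixel" ([column, row] in pixels: a listed point, or the origin of a listed thing).
The state is a dict: "clock": time; "q": joint angles; "joint_velocities": joint speeds; "tau": joint torques, N m; "ee_pos": TCP position; "ee_rot": TCP orientation; "ft_force": force on the tool from outside, world axes, zero at the start; "torque": the same for the moment, N m; "grip_width": finger opening in m; "grip_force": force on a finger pad.
Only numpy, scipy, OpenCV 4.12 (cv2) and the standard library are available. Lean on these libraries where they do the work, as an engineer would, in place of code of your own. Each camera call takes 0.05 s, during which the arm holds its last target. There are 200 camera calls.

## Task

Close down the measuring station: hang every hooked carrier that stands on the bench on the rack's rail and slide each one to the right, behind the guard, until its hook is wholly past the black band; then swing the rack's gate down until it rests in its catch. Also push the joystick box back inside its taped outline, long side along long side. Let no carrier fall over, and leave the mug, the case and the caliper where they are.

Things in the scene. Friction and masses are not known exactly. Their poses are not given: they have to be found in the camera images.
- carrier0: hooked carrier, upright on the bench; origin: centre of its underside, z up. Foot: steel disc 36 mm wide, 28 high. A strap (14 mm along y) rises at x = -13.5 to -19.5 mm to an inverted-V roof, its inner ridge along y at x = 0, z = 108 mm; then a lip (x = 13.5 to 19.5) comes down to z = 83. Hook mouth opens to +x between lip and foot. On top a black grip 16 x 16 mm, z = 110 to 158. 0.3 kg
- carrier1: another carrier, same as carrier0. Only three or four of the five are there; absent ones have no pose. At the start the mouths face away from the robot (+x), turned up to 25 degrees
- carrier2: another carrier, same as carrier0
- carrier3: another carrier, same as carrier0
- carrier4: another carrier, same as carrier0
- carrier0_apex (a point): the inner ridge of this carrier's hook, 108 mm above its underside; hung on the rail it lies 7 mm above the rail's axis
- carrier1_apex (a point): the inner ridge of this carrier's hook, 108 mm above its underside; hung on the rail it lies 7 mm above the rail's axis
- carrier2_apex (a point): the inner ridge of this carrier's hook, 108 mm above its underside; hung on the rail it lies 7 mm above the rail's axis
- carrier3_apex (a point): the inner ridge of this carrier's hook, 108 mm above its underside; hung on the rail it lies 7 mm above the rail's axis
- carrier4_apex (a point): the inner ridge of this carrier's hook, 108 mm above its underside; hung on the rail it lies 7 mm above the rail's axis
- rack: fixed rack; origin: centre of the underside of its 90 x 420 x 12 mm base; y along the rail, +y = left end seen from the robot, +x away from the robot. End posts (18 mm square, 167 mm high) at y = -185 and 185 mm hold the steel rail: 12 mm thick, axis 150 mm above the bench at x = 0. Hooks go on from the robot's side, in the open left half (y about 30 to 150 mm), then slide right behind the guard
- guard (a point): middle of the guard: an upright strip on the robot's side of the rail's right half, 5 mm thick, 35 mm from the rail's axis, 125 to 153 mm above the bench, from 195 to 5 mm right of the mark. It keeps hooks from being put on there; a hung carrier slides behind it with about 13 mm to spare
- mark (a point): middle of the black band (5 mm wide) around the middle of the rail, on the rail's axis; its axes are parallel to the rack's. Right of it (-y), up to the end post, there is room for four carriers some 40 mm apart
- gate (a joint): gate: steel bar 182 mm long (8 mm along the rack's x, 12 mm high) hinged at its left end. 0 = closed: level across the open left half in line with the guard, free end resting in the catch; pi/2 = straight up; starts open at 1.65 to 1.9, leaning out to the left; stop at 2.0. Stiff hinge (0.13 N m friction): stays where left, must be pushed all the way down
- hinge (a point): axis of the gate's hinge, 35 mm on the robot's side of the rail and 175 mm left of the mark, 150 mm above the bench; the axis is the rack's x axis
- gate_tip (a point): free end of the gate bar, on its centre line, 182 mm from the hinge
- catch (a point): the catch: a fork of two small dark cheeks (14 mm gap, 4 mm thick, tops 161 mm above the bench) on the end of the guard, where the bar's end comes to rest
- joystick: loose white joystick box of the measuring machine, 130 mm (its x) x 84 mm (its y) x 40 mm high, origin at the centre of its underside; a stubby stick knob 18 mm across (top 70 mm up) stands at x = +28 mm. 0.6 kg, slides on the bench
- outline: parking outline: rectangle of pale tape flat on the bench, inner size 160 x 114 mm, long side along its x; origin at its centre. The joystick box belongs inside, its long side along the long side, either way round
- mug: bystander: white mug, 80 mm across, 92 mm high, origin at the centre of its underside
- gauge_case: bystander: closed wooden case, 120 x 170 x 34 mm, origin at the centre of its underside
- caliper: bystander: caliper lying flat, 235 mm long, origin at the middle of its beam
Things that resemble listed ones, but are neither listed nor needed, are in the scene too. What is shaped like the joystick but red or yellow is not meant.

How it is judged (in metres and radians):
On the way, in this order (a step that is already met when the one before it is completed fails the run):
1. every carrier present hangs on the rail, its hook past the black band to the right (x of carrier0_apex in the frame of mark between -0.012 and 0.012 m and z of carrier0_apex in the frame of mark between 0.001 and 0.014 m and y of carrier0_apex in the frame of mark between -0.18 and -0.007 m and angle between each of carrier0, carrier1, carrier2, carrier3, carrier4's own z axis and vertical below 0.2 rad and x of carrier1_apex in the frame of mark between -0.012 and 0.012 m and z of carrier1_apex in the frame of mark between 0.001 and 0.014 m and y of carrier1_apex in the frame of mark between -0.18 and -0.007 m and x of carrier2_apex in the frame of mark between -0.012 and 0.012 m and z of carrier2_apex in the frame of mark between 0.001 and 0.014 m and y of carrier2_apex in the frame of mark between -0.18 and -0.007 m and x of carrier3_apex in the frame of mark between -0.012 and 0.012 m and z of carrier3_apex in the frame of mark between 0.001 and 0.014 m and y of carrier3_apex in the frame of mark between -0.18 and -0.007 m and x of carrier4_apex in the frame of mark between -0.012 and 0.012 m and z of carrier4_apex in the frame of mark between 0.001 and 0.014 m and y of carrier4_apex in the frame of mark between -0.18 and -0.007 m), for 0.2 s.
2. the gate is swung down into its catch (value of joint gate below 0.05 rad), for 0.2 s.
At the end, for the whole second after the job is handed in: Every carrier present hangs still on the rail by its hook, middle at least 7 mm right of the band's middle, upright within 0.2 rad; the gate is within 0.05 rad of closed; the joystick box is still and flat, within 24 mm of the outline's centre and 0.26 rad of its long side (all of step 1 and linear speed of each of carrier0, carrier1, carrier2, carrier3, carrier4 below 0.03 m/s and value of joint gate below 0.05 rad and horizontal distance between joystick and outline below 0.024 m and angle between the x axis of joystick and the x axis of outline, either way round below 0.26 rad and angle between joystick's own z axis and vertical below 0.1 rad and height (world z) of joystick below 0.01 m and linear speed of joystick below 0.02 m/s); the robot touches nothing.
It fails at once if the mug is moved more than 3 cm (distance of mug from where it was at the start of the episode above 0.03 m).
It fails at once if the gauge_case is moved more than 3 cm (distance of gauge_case from where it was at the start of the episode above 0.03 m).
It fails at once if the caliper is moved more than 3 cm (distance of caliper from where it was at the start of the episode above 0.03 m).
It fails at once if a carrier is tipped over (angle between any of carrier0, carrier1, carrier2, carrier3, carrier4's own z axis and vertical above 0.8 rad).
Of carrier0, carrier1, carrier2, carrier3, carrier4 only 3 to 4 are there at a start; the rules pass over those that are not, and their reading is None.
At some moment in a run one of joystick may be knocked a few centimetres aside while the robot is not near it.
It also fails if it takes over 210 s, if anything falls off the work surface, if the arm or the gripper's body presses on something with over 40 N, if the wrist force passes 120 N, or if a joint passes its speed limit or range.

## Working session

There is one attempt and no reset: what is moved stays moved. The work goes in short steps, Python scripts to look and compute and a tool call to move; the robot and the scene stay as the last step left them, time stands still between calls to the robot, and variables do not carry over. Pictures are saved under pics/ and viewed, at most 14 in all, crops included, and the job is handed in when it is done.

Besides the shell and the picture viewer there is one more tool, called by a JSON object that holds its "name" and its "arguments". move_arm: Moves the arm, as the interface text tells. Its arguments: {"type":"object","properties":{"series":{"type":"array","items":{"type":"object","properties":{"x":{"type":"number"},"y":{"type":"number"},"z":{"type":"number"},"ax":{"type":"number"},"ay":{"type":"number"},"az":{"type":"number"},"gripper":{"type":"number"}}}},"squeeze":{"type":"number"}},"required":["series"]}

```bash
ls; mkdir -p pics
python3 - <<'E'
from station import monitor, imaging, env, spotter
import cv2, numpy as np
s=monitor.sense(); print(s['clock'],s['ee_pos'],s['ee_rot'],s['grip_width'])
for n in ['scene','top']:
    im=imaging.capture(n); cv2.imwrite(f'pics/{n}0.png',cv2.cvtColor(im,cv2.COLOR_RGB2BGR))
    c=imaging.camera_info(n); print(n,c)
    for q in ['carrier0','carrier0_apex','joystick','outline','rack','mark','gate_tip','hinge','catch','guard','mug','gauge_case','caliper']:
        print(q,[(np.round(d['pixel'],1).tolist(),round(d['p'],2)) for d in spotter.landmark_of(n,q)])
print(imaging.camera_info('wrist'))
E
```

```text
pics
0.0 [0.22614385 0.47337578 0.23862159] [[-9.02266527e-01  4.31177920e-01 -8.45899916e-04]
 [ 4.31178696e-01  9.02265654e-01 -1.27320075e-03]
 [ 2.14250391e-04 -1.51350044e-03 -9.99998832e-01]] 0.08545117941576778
scene {'K': array([[423.04718723,   0.        , 257.73939517],
       [  0.        , 423.04718723, 189.6757197 ],
       [  0.        ,   0.        ,   1.        ]]), 'distortion': array([0.02515194, 0.        , 0.        , 0.        , 0.        ]), 'R': array([[ 0.82520939,  0.56482434,  0.00170952],
       [ 0.48475701, -0.70667099, -0.5153899 ],
       [-0.2898967 ,  0.42613329, -0.8569541 ]]), 't': array([-0.45515737, -0.21528558,  1.57743539])}
carrier0 [([272.8, 150.0], 0.8), ([245.8, 182.9], 0.68), ([283.3, 142.7], 0.55), ([254.3, 157.9], 0.5)]
carrier0_apex [([272.9, 130.9], 0.63)]
joystick [([146.4, 217.7], 0.91), ([317.1, 258.4], 0.76), ([218.8, 217.5], 0.75), ([158.5, 320.2], 0.66), ([220.0, 160.8], 0.58)]
outline []
rack [([277.4, 215.4], 0.6), ([247.9, 183.2], 0.17)]
mark [([281.8, 189.9], 0.6)]
gate_tip [([316.2, 103.6], 0.47)]
hinge [([305.4, 145.9], 0.67
[... 1288 characters left out ...]
 [([343.7, 159.4], 0.97)]
gauge_case [([143.3, 159.9], 0.62)]
caliper [([127.5, 223.1], 0.66)]
{'K': array([[280.10860774,   0.        , 257.51804315],
       [  0.        , 280.10860774, 194.35575034],
       [  0.        ,   0.        ,   1.        ]]), 'distortion': array([0.02235217, 0.        , 0.        , 0.        , 0.        ]), 'tool_from_camera': array([[ 3.38666214e-04, -9.54992320e-01, -2.96630331e-01,
         7.55923706e-02],
       [ 9.99998912e-01, -1.02444399e-04,  1.47152673e-03,
         5.95760661e-04],
       [-1.43568484e-03, -2.96630507e-01,  9.54991247e-01,
        -1.34752956e-01],
       [ 0.00000000e+00,  0.00000000e+00,  0.00000000e+00,
         1.00000000e+00]])}
```

Run:
```python
import cv2
for n,(x0,y0,x1,y1) in {'top':(90,90,430,330),'scene':(110,70,390,350)}.items():
    im=cv2.imread(f'pics/{n}0.png')[y0:y1,x0:x1]
    f=min(800/im.shape[1],600/im.shape[0]); cv2.imwrite(f'pics/{n}0c.png',cv2.resize(im,None,fx=f,fy=f,interpolation=cv2.INTER_CUBIC)); print(n,f)
```

```text
top 2.3529411764705883
scene 2.142857142857143
```

View pics/top0c.png

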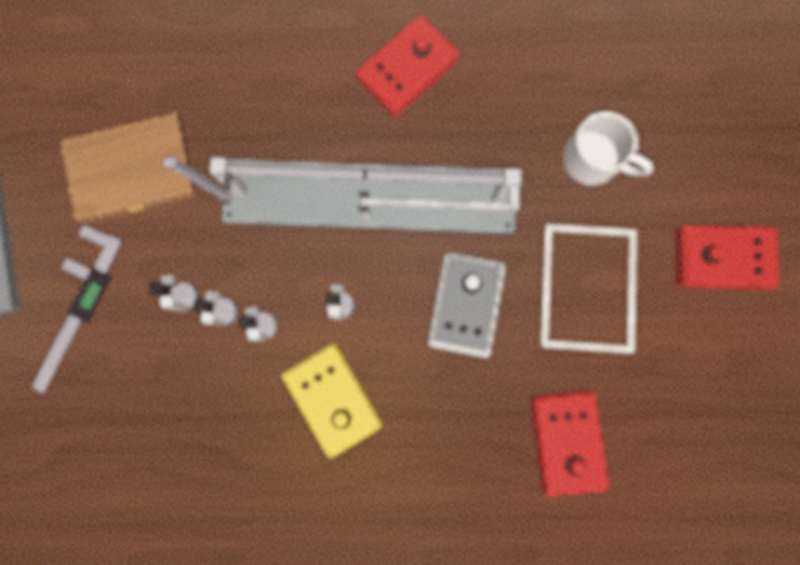

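View pics/scene0c.png

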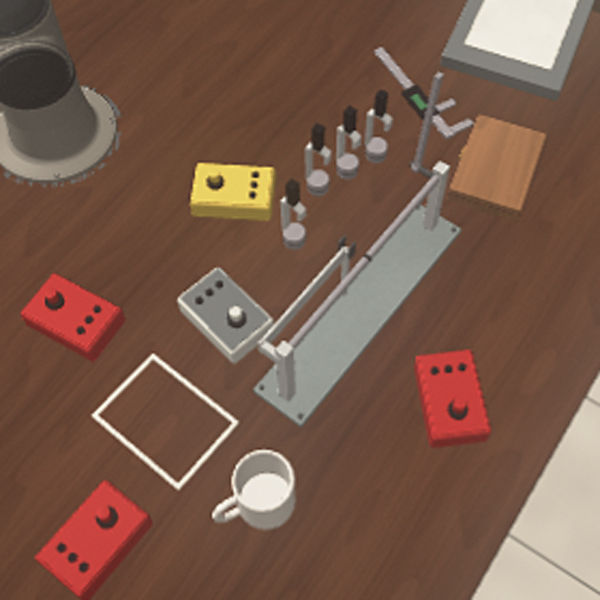

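The pictures show four upright carriers: top crop grips at about (160,288), (203,303), (245,322), (333,297). The rack runs from post (218,163) to post (514,176), with the band at (364,174). The gate leans out to the left.

Joystick candidates in the top crop: two red on the right (728,257) and (570,445), one red behind the rack (408,65), one yellow (332,400), and one white/grey with a white knob (467,305). Only the last is neither red nor yellow, so it is the one meant. The outline is at (590,288).

```bash
cat > h.py <<'E'
from station import monitor, imaging, env, spotter
import cv2, numpy as np
from scipy.optimize import least_squares
from scipy.spatial.transform import Rotation as Rot
def cam(n):
    c=imaging.camera_info(n)
    if n=='wrist':
        s=monitor.sense(); T=np.eye(4);T[:3,:3]=s['ee_rot'];T[:3,3]=s['ee_pos']
        M=np.linalg.inv(T@c['tool_from_camera']); c['R'],c['t']=M[:3,:3],M[:3,3]
    return c
def proj(c,P):
    P=np.atleast_2d(np.asarray(P,float))
    return cv2.projectPoints(P,cv2.Rodrigues(c['R'])[0],c['t'],c['K'],c['distortion'])[0][:,0]
def ray(c,px):
    u=cv2.undistortPoints(np.array([[px]],float),c['K'],c['distortion'])[0,0]
    return -c['R'].T@c['t'], c['R'].T@np.r_[u,1]
def onz(c,px,z):
    o,d=ray(c,px); return o+d*(z-o[2])/d[2]
def pose2(p,L):  # planar pose x,y,yaw on bench, local pts
    return np.asarray(L)@Rot.from_euler('z',p[2]).as_matrix().T+[p[0],p[1],0]
def snap(n,f,roi=None):
    im=imaging.capture(n); b=cv2.cvtColor(im,cv2.COLOR_RGB2BGR)
    cv2.imwrite('pics/'+f+'_raw.png',b)
    return im
E
cat > a.py <<'E'
from h import *
ct,cs=cam('top'),cam('scene')
tp=lambda x,y:(x/2.35294+90-.29,y/2.35294+90-.29); sp=lambda x,y:(x/2.142857+110-.27,y/2.142857+70-.27)
# rack fit
L=[[0,185,.167],[0,-185,.167],[0,0,.15],[-45,210,12],[-45,-210,12],[45,-210,12]]
L=np.array([[0,.185,.167],[0,-.185,.167],[0,0,.150],[-.045,.21,.012],[-.045,-.21,.012],[.045,-.21,.012],[.045,.21,.012]])
T=[tp(218,163),tp(514,175),tp(364,174),tp(222,225),tp(514,232),None,None]
S=[sp(440,169),sp(286,346),sp(367,258),None,sp(255,389),sp(304,422),sp(460,230)]
def res(p):
    W=pose2(p,L);r=[]
    for c,O in((ct,T),(cs,S)):
        q=proj(c,W)
        r+=[q[i]-O[i] for i in range(7) if O[i] is not None]
    return np.ravel(r)
s=least_squares(res,[.6,0,0],loss='soft_l1'); print('rack',s.x,np.round(s.fun.reshape(-1,2),1).tolist())
# black grips
import cv2
out={}
for n,c in(('top',ct),('scene',cs)):
    im=cv2.imread(f'pics/{n}0.png'); g=im.max(2)
    box={'top':(145,205,245,245),'scene':(225,105,300,170)}[n]
    m=np.zeros_like(g);x0,y0,x1,y1=box;m[y0:y1,x0:x1]=(g[y0:y1,x0:x1]<55)
    k,l,st,ce=cv2.connectedComponentsWithStats(m)
    print(n,[(st[i,4],np.round(ce[i],1).tolist()) for i in range(1,k) if st[i,4]>8])
for z in(0.04,):
    for k,pts in {'joy':[(448,254),(505,263),(489,356),(430,346)]}.items():
        W=[onz(ct,tp(*p),z) for p in pts];print(k,np.round(W,3).tolist(),np.mean(W,0))
W=[onz(ct,tp(*p),0) for p in [(545,227),(636,230),(632,350),(545,346)]];print('outl',np.round(W,3).tolist(),np.mean(W,0))
E
python3 a.py
```

```text
rack [ 0.6265158   0.01352501 -0.04983392] [[-0.5, 1.3], [-1.0, 0.0], [0.1, -0.2], [-0.3, -1.7], [0.1, -0.7], [0.3, -1.2], [-0.6, 1.0], [-0.1, 0.1], [-1.0, 0.2], [-1.0, 1.5], [0.6, -1.0]]
top []
scene [(np.int32(36), [287.4, 118.7]), (np.int32(43), [273.0, 126.6]), (np.int32(39), [258.1, 134.7])]
joy [[0.535, -0.097, 0.04], [0.521, -0.175, 0.04], [0.395, -0.149, 0.04], [0.409, -0.069, 0.04]] [ 0.4651826  -0.12273671  0.04      ]
outl [[0.577, -0.24, 0.0], [0.571, -0.369, 0.0], [0.401, -0.353, 0.0], [0.408, -0.232, 0.0]] [ 0.48896873 -0.29878897  0.        ]
```

Run:
```python
from h import *
ct,cs=cam('top'),cam('scene')
tp=lambda x,y:(x/2.35294+90-.29,y/2.35294+90-.29); sp=lambda x,y:(x/2.142857+110-.27,y/2.142857+70-.27)
F=[(183,297),(220,312),(262,326),(342,303)]; G=[(376,149),(348,164),(318,181),(293,234)]
for f,g in zip(F,G):
    print(onz(ct,tp(*f),.022).round(3), onz(cs,sp(*g),.026).round(3))
s=monitor.sense();print(s['ee_pos'],s['q'])
rng=[]
```

```text
[0.483 0.275 0.022] [0.488 0.269 0.026]
[0.461 0.223 0.022] [0.466 0.216 0.026]
[0.441 0.164 0.022] [0.445 0.159 0.026]
[0.471 0.052 0.022] [0.47  0.051 0.026]
[0.22636715 0.47371096 0.23933239] [ 5.60927537e+01  1.95943385e+01  8.73239290e+01 -2.32334236e-03
  7.30754370e+01 -8.36459977e+00]
```

{"name": "move_arm", "arguments": {"series": [{"x":-1,"y":-0.6,"z":0,"az":0.358},{"x":-1,"y":-0.6,"z":0,"az":0.358},{"x":-1,"y":-0.6,"z":0,"az":0.358},{"x":-1,"y":-0.6,"z":0,"az":0.358},{"x":-1,"y":-0.6,"z":0,"az":0.358},{"x":-1,"y":-0.6,"z":0,"az":0.358},{"x":-1,"y":-0.6,"z":0,"az":0.358},{"x":-1,"y":-0.6,"z":0,"az":0.358},{"x":-1,"y":-0.6,"z":0,"az":0.358},{"x":-1,"y":-0.6,"z":0,"az":0.358},{"x":-1,"y":-0.6,"z":0,"az":0.358}]}}

```text
validation failed for argument at $.se...
```

{"name": "move_arm", "arguments": {"series": [{"x":-0.65,"y":0.65,"z":-0.25},{"x":-0.65,"y":0.65,"z":-0.25},{"x":-0.65,"y":0.65,"z":-0.25},{"x":-0.65,"y":0.65,"z":-0.25}]}}

```text
validation failed for argument at $.se...
```

{"name": "move_arm", "arguments": {"series": [{"x":-0.65,"y":0.65,"z":-0.25},{"x":-0.65,"y":0.65,"z":-0.25},{"x":-0.65,"y":0.65,"z":-0.25},{"x":-0.65,"y":0.65,"z":-0.25},{"x":-0.65,"y":0.65,"z":-0.25}]}}

```text
validation failed for argument at $.se...
```

Run:
```python
from h import *
s=monitor.sense();print(s['clock'],s['ee_pos'],s['ee_rot'].round(4).tolist(),s['q'].round(1))
np.savez('w1.npz',p=s['ee_pos'],r=s['ee_rot'])
im=snap('wrist','w1')
for q in ['carrier0','carrier0_apex','mark','catch','gate_tip','hinge','joystick']:
    print(q,[(np.round(d['pixel'],1).tolist(),round(d['p'],2)) for d in spotter.landmark_of('wrist',q)])
b=cv2.imread('pics/w1_raw.png');cv2.imwrite('pics/w1.png',cv2.resize(b,(800,600),interpolation=cv2.INTER_CUBIC))
```

```text
1.4 [0.22636715 0.47371096 0.23933239] [[-0.9023, 0.4312, 0.0001], [0.4312, 0.9023, 0.0001], [-0.0001, 0.0001, -1.0]] [56.1 19.6 87.3 -0.  73.1 -8.4]
carrier0 []
carrier0_apex []
mark []
catch []
gate_tip []
hinge []
joystick [([298.3, 307.7], 0.18)]
```

View pics/w1.png

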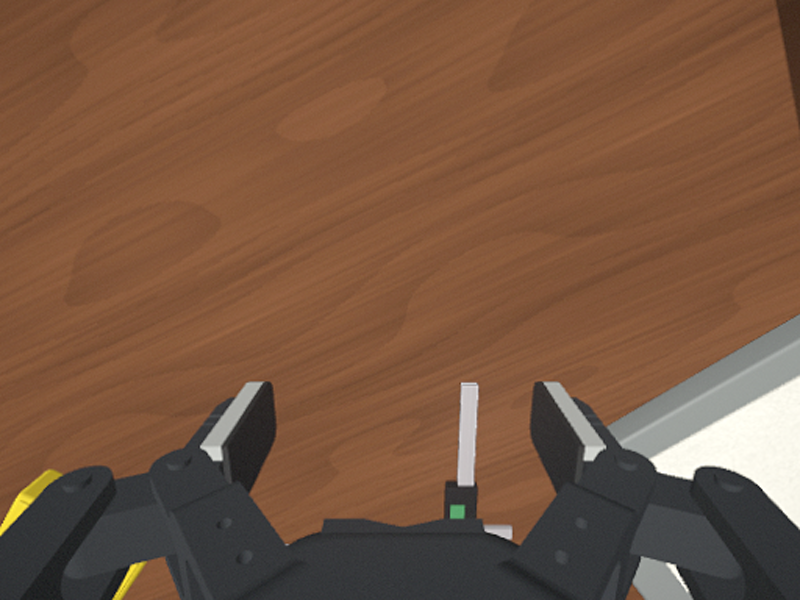

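Nothing moved: a row must carry every key. The picture shows bare bench with the gripper at the bottom (tips near (265,390) and (545,390)), so the wrist camera sees mainly the tool's +x side.

{"name": "move_arm", "arguments": {"series": [{"x":-1,"y":-0.6,"z":0,"ax":0,"ay":0,"az":0.358,"gripper":0},{"x":-1,"y":-0.6,"z":0,"ax":0,"ay":0,"az":0.358,"gripper":0},{"x":-1,"y":-0.6,"z":0,"ax":0,"ay":0,"az":0.358,"gripper":0},{"x":-1,"y":-0.6,"z":0,"ax":0,"ay":0,"az":0.358,"gripper":0},{"x":-1,"y":-0.6,"z":0,"ax":0,"ay":0,"az":0.358,"gripper":0},{"x":-1,"y":-0.6,"z":0,"ax":0,"ay":0,"az":0.358,"gripper":0},{"x":-1,"y":-0.6,"z":0,"ax":0,"ay":0,"az":0.358,"gripper":0},{"x":-1,"y":-0.6,"z":0,"ax":0,"ay":0,"az":0.358,"gripper":0},{"x":-1,"y":-0.6,"z":0,"ax":0,"ay":0,"az":0.358,"gripper":0},{"x":-1,"y":-0.6,"z":0,"ax":0,"ay":0,"az":0.358,"gripper":0},{"x":-1,"y":-0.6,"z":0,"ax":0,"ay":0,"az":0.358,"gripper":0}], "squeeze": 60}}

```text
clock: 2.72
ee_pos: [0.3036, 0.357, 0.2394]
ee_rot: [[-0.004, 1.0, 0.0], [1.0, 0.004, 0.0], [0.0, 0.0, -1.0]]
ft_force: [-0.7, 0.3, 0.5]
grip_width: 0.0855
grip_force: 0.0
```

{"name": "move_arm", "arguments": {"series": [{"x":-0.72,"y":0.43,"z":-0.25,"ax":0,"ay":0,"az":0,"gripper":0},{"x":-0.72,"y":0.43,"z":-0.25,"ax":0,"ay":0,"az":0,"gripper":0},{"x":-0.72,"y":0.43,"z":-0.25,"ax":0,"ay":0,"az":0,"gripper":0},{"x":-0.72,"y":0.43,"z":-0.25,"ax":0,"ay":0,"az":0,"gripper":0}]}}

```text
clock: 3.05
ee_pos: [0.3575, 0.2683, 0.2708]
ee_rot: [[-0.001, 1.0, 0.003], [1.0, 0.001, 0.0], [0.0, 0.003, -1.0]]
ft_force: [-0.1, 0.2, -0.5]
grip_width: 0.0855
grip_force: 0.0
```

{"name": "move_arm", "arguments": {"series": [{"x":-0.72,"y":0.43,"z":-0.25,"ax":0,"ay":0,"az":0,"gripper":0},{"x":-0.72,"y":0.43,"z":-0.25,"ax":0,"ay":0,"az":0,"gripper":0},{"x":-0.72,"y":0.43,"z":-0.25,"ax":0,"ay":0,"az":0,"gripper":0},{"x":-0.72,"y":0.43,"z":-0.25,"ax":0,"ay":0,"az":0,"gripper":0}]}}

```text
clock: 3.38
ee_pos: [0.409, 0.182, 0.3004]
ee_rot: [[-0.0, 1.0, 0.003], [1.0, 0.0, -0.0], [-0.0, 0.003, -1.0]]
ft_force: [-0.3, -0.0, 0.3]
grip_width: 0.0853
grip_force: 0.0
```

{"name": "move_arm", "arguments": {"series": [{"x":-0.72,"y":0.43,"z":0,"ax":0,"ay":0,"az":0,"gripper":0},{"x":-0.72,"y":0.43,"z":0,"ax":0,"ay":0,"az":0,"gripper":0},{"x":-0.72,"y":0.43,"z":0,"ax":0,"ay":0,"az":0,"gripper":0},{"x":-0.72,"y":0.43,"z":0,"ax":0,"ay":0,"az":0,"gripper":0},{"x":-0.72,"y":0.43,"z":0,"ax":0,"ay":0,"az":0,"gripper":0}]}}

```text
clock: 3.8
ee_pos: [0.4582, 0.0981, 0.2987]
ee_rot: [[-0.001, 1.0, -0.002], [1.0, 0.001, 0.001], [0.001, -0.002, -1.0]]
ft_force: [-0.6, 0.1, 0.5]
grip_width: 0.0854
grip_force: 0.0
```

Run:
```python
from h import *
s=monitor.sense();print(s['clock'],s['ee_pos'],s['ee_rot'].round(4).tolist(),s['q'].round(1))
np.savez('w2.npz',p=s['ee_pos'],r=s['ee_rot'])
im=snap('wrist','w2')
for q in ['carrier0','carrier0_apex','mark','catch','gate_tip','hinge','joystick']:
    print(q,[(np.round(d['pixel'],1).tolist(),round(d['p'],2)) for d in spotter.landmark_of('wrist',q)])
b=cv2.imread('pics/w2_raw.png');cv2.imwrite('pics/w2.png',cv2.resize(b,(800,600),interpolation=cv2.INTER_CUBIC))
```

```text
3.8 [0.45822712 0.09812727 0.29867594] [[-0.0008, 1.0, -0.0015], [1.0, 0.0008, 0.0007], [0.0007, -0.0015, -1.0]] [ 2.7 11.2 89.4  0.  79.5  2.6]
carrier0 [([278.0, 29.9], 0.91), ([263.0, 73.0], 0.84), ([266.2, 185.9], 0.7), ([248.3, 115.6], 0.66)]
carrier0_apex [([264.3, 64.5], 0.83)]
mark [([407.9, 258.3], 0.73), ([279.4, 28.9], 0.22)]
catch [([380.7, 252.2], 0.7)]
gate_tip [([262.3, 71.4], 0.61)]
hinge [([411.3, 86.4], 0.81), ([405.4, 253.7], 0.7)]
joystick [([183.4, 175.7], 0.89), ([469.8, 241.2], 0.89), ([258.0, 279.7], 0.77), ([163.6, 338.1], 0.59), ([277.2, 30.1], 0.28)]
```

View pics/w2.png

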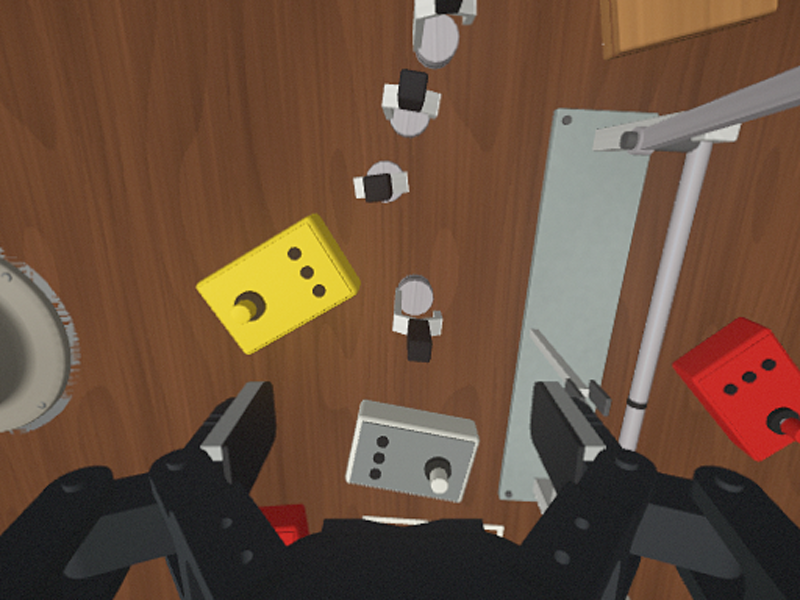

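The wrist picture shows the carriers' feet at (436,40), (409,115), (384,182) and (414,296). The white joystick is at (412,452), the rail's band at (636,405), and the catch at (590,395). The yellow box at (280,285) is not meant.

```bash
cat > fit.py <<'E'
from h import *
from scipy.optimize import minimize
def box(x0,x1,y0,y1,z0,z1): return np.array([[x,y,z] for x in(x0,x1) for y in(y0,y1) for z in(z0,z1)])/1e3
a=np.linspace(0,2*np.pi,32)[:-1]
DISC=np.array([[18*np.cos(t),18*np.sin(t),z] for t in a for z in(0,28)])/1e3
PARTS=[(DISC,2),(box(-19.5,-13.5,-7,7,28,95),2),(box(13.5,19.5,-7,7,83,95),2),
 (np.array([[x,y,z] for y in(-7,7) for x,z in((-19.5,95),(-13.5,95),(0,108),(0,112))])/1e3,2),
 (np.array([[x,y,z] for y in(-7,7) for x,z in((19.5,95),(13.5,95),(0,108),(0,112))])/1e3,2),(box(-8,8,-8,8,110,158),1)]
def render(c,p,off,S,shape,dz=0):
    m=np.zeros(shape,np.uint8)
    for L,v in PARTS:
        q=(proj(c,pose2(p,L)+[0,0,dz])-off+.5)*S-.5
        h=cv2.convexHull(np.round(q*16).astype(np.int32)); cv2.fillConvexPoly(m,h,v,shift=4)
    return m
def obs(im,roi,S):
    x0,y0,x1,y1=roi; b=cv2.resize(im[y0:y1,x0:x1],None,fx=S,fy=S,interpolation=cv2.INTER_CUBIC)
    hsv=cv2.cvtColor(b,cv2.COLOR_BGR2HSV); m=np.zeros(b.shape[:2],np.uint8)
    m[hsv[...,1]<60]=2; m[hsv[...,2]<65]=1
    return m
def fit(c,im,p0,S=4,pad=14,dz=0):
    q=np.vstack([proj(c,pose2(p0,L)+[0,0,dz]) for L,_ in PARTS]); 
    x0,y0=np.maximum(q.min(0)-pad,0).astype(int); x1,y1=(q.max(0)+pad).astype(int); x1=min(x1,512);y1=min(y1,384)
    o=obs(im,(x0,y0,x1,y1),S)
    f=lambda d:float((render(c,p0+d*[.001,.001,.02],np.array([x0,y0]),S,o.shape,dz)!=o).mean())
    best=None
    for dy in(-20,-12,-4,4,12,20):
        r=minimize(f,[0,0,dy],method='Nelder-Mead',options=dict(initial_simplex=np.array([[0,0,dy],[6,0,dy],[0,6,dy],[0,0,dy+6.]]),xatol=.05,fatol=1e-6,maxiter=250))
        if best is None or r.fun<best.fun: best=r
    p=p0+best.x*[.001,.001,.02]
    cmp=np.hstack([o,render(c,p,np.array([x0,y0]),S,o.shape,dz)])*110
    return p,best.fun,f(np.zeros(3)),cmp
E
cat > b.py <<'E'
from fit import *
z=np.load('w2.npz'); c=imaging.camera_info('wrist');T=np.eye(4);T[:3,:3]=z['r'];T[:3,3]=z['p'];M=np.linalg.inv(T@c['tool_from_camera']);c['R'],c['t']=M[:3,:3],M[:3,3]
im=cv2.imread('pics/w2_raw.png')
C=[]
for i,p0 in enumerate([(.485,.272,0),(.463,.22,0),(.443,.162,0),(.47,.052,0)]):
    p,f,f0,cm=fit(c,im,np.array(p0)); print(i,p.round(4),np.degrees(p[2]).round(1),round(f,4),round(f0,4)); C.append(cm)
H=max(x.shape[0] for x in C)
cv2.imwrite('pics/cmp.png',cv2.resize(np.hstack([np.pad(x,((0,H-x.shape[0]),(0,8)),constant_values=255) for x in C]),(800,300)))
v=lambda x,y:(x/1.5625-.18,y/1.5625-.18)
print('band',onz(c,v(636,405),.15),'railend',onz(c,v(697,146),.15),'catch',onz(c,v(590,395),.158),'hinge',onz(c,v(630,140),.15))
J=[onz(c,v(*p),.04) for p in[(362,402),(479,436),(465,501),(347,484)]];print(np.round(J,3).tolist(),np.mean(J,0))
for q in ('catch','rail'): pass
o,d=ray(c,v(800,70));print('gate px far',o,d)
E
python3 b.py
```

```text
0 [0.486  0.2763 0.0287] 1.6 0.1001 0.1688
1 [ 0.4641  0.2202 -0.1677] -9.6 0.0914 0.1135
2 [0.4426 0.1632 0.1051] 6.0 0.024 0.0418
3 [ 0.4703  0.0542 -0.0413] -2.4 0.0264 0.0461
band [0.62757729 0.01055226 0.15      ] railend [0.63596259 0.18671581 0.15      ] catch [0.5898156  0.02281042 0.158     ] hinge [0.59551315 0.19040704 0.15      ]
[[0.418, -0.051, 0.04], [0.538, -0.09, 0.04], [0.527, -0.171, 0.04], [0.399, -0.149, 0.04]] [ 0.47028685 -0.11511316  0.04      ]
gate px far [0.45868071 0.1741896  0.43348504] [ 0.88605251  0.20558955 -1.10989959]
```

View pics/cmp.png

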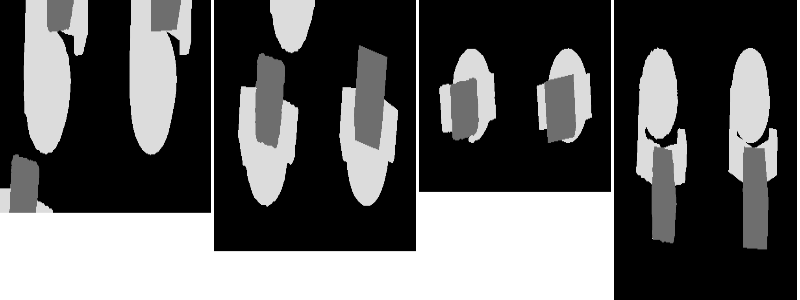

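The overlays agree well; carrier 1's yaw is the least certain of the four. I start with carrier 3 at (0.470, 0.054).

{"name": "move_arm", "arguments": {"series": [{"x":-0.36,"y":0.1,"z":0.6,"ax":0,"ay":0,"az":0.0156,"gripper":0.35},{"x":-0.36,"y":0.1,"z":0.82,"ax":0,"ay":0,"az":0.0156,"gripper":0.35},{"x":-0.36,"y":0.1,"z":0.82,"ax":0,"ay":0,"az":0.0156,"gripper":0.35},{"x":-0.36,"y":0.1,"z":0.82,"ax":0,"ay":0,"az":0.0156,"gripper":0.35},{"x":-0.36,"y":0.1,"z":0.82,"ax":0,"ay":0,"az":0.0156,"gripper":0.35},{"x":-0.36,"y":0.1,"z":0.82,"ax":0,"ay":0,"az":0.0156,"gripper":0.35}]}}

```text
clock: 4.7
ee_pos: [0.4714, 0.0552, 0.2026]
ee_rot: [[0.048, 0.999, 0.003], [0.999, -0.048, 0.0], [0.0, 0.003, -1.0]]
ft_force: [0.1, 0.1, 0.5]
grip_width: 0.0556
grip_force: 0.0
```

```bash
cat > look.py <<'E'
import sys
from fit import *
# usage: look.py name x y yaw [dz]
s=monitor.sense(); c=cam('wrist'); snap('wrist',sys.argv[1]); im=cv2.imread(f'pics/{sys.argv[1]}_raw.png')
p0=np.array([float(v) for v in sys.argv[2:5]]); dz=float(sys.argv[5]) if len(sys.argv)>5 else 0
p,f,f0,cm=fit(c,im,p0,dz=dz); print('tcp',s['ee_pos'].round(4),'w',s['grip_width'],'fit',p.round(4),round(f,4),round(f0,4))
cv2.imwrite(f'pics/{sys.argv[1]}.png',np.hstack([cv2.resize(im,(512,384)),cv2.cvtColor(cv2.resize(cm,(288,384)),cv2.COLOR_GRAY2BGR)]))
E
python3 look.py w3 .4703 .0542 -.0413
```

```text
tcp [0.4714 0.0552 0.2026] w 0.05563158120474602 fit [ 0.4701  0.0543 -0.0731] 0.0274 0.0296
```

View pics/w3.png

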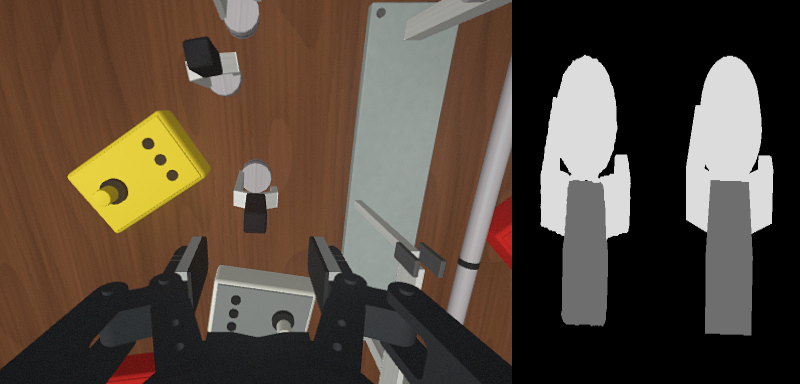

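Carrier 3's grip (255,212) lies midway between the jaws at (195,265) and (325,265). Going down to grasp it.

{"name": "move_arm", "arguments": {"series": [{"x":-0.01,"y":-0.01,"z":0.3,"ax":0,"ay":0,"az":0,"gripper":0.35},{"x":-0.01,"y":-0.01,"z":0.5,"ax":0,"ay":0,"az":0,"gripper":0.35},{"x":-0.01,"y":-0.01,"z":0.6,"ax":0,"ay":0,"az":0,"gripper":0.35},{"x":-0.01,"y":-0.01,"z":0.6,"ax":0,"ay":0,"az":0,"gripper":0.7},{"x":-0.01,"y":-0.01,"z":0.6,"ax":0,"ay":0,"az":0,"gripper":0.8},{"x":-0.01,"y":-0.01,"z":0.6,"ax":0,"ay":0,"az":0,"gripper":1},{"x":-0.01,"y":-0.01,"z":0.6,"ax":0,"ay":0,"az":0,"gripper":1},{"x":-0.01,"y":-0.01,"z":0.6,"ax":0,"ay":0,"az":0,"gripper":1},{"x":-0.01,"y":-0.01,"z":0.6,"ax":0,"ay":0,"az":0,"gripper":1},{"x":-0.01,"y":-0.01,"z":0.6,"ax":0,"ay":0,"az":0,"gripper":1}]}}

```text
clock: 5.58
ee_pos: [0.47, 0.0536, 0.1309]
ee_rot: [[0.048, 0.999, 0.003], [0.999, -0.048, -0.0], [0.0, 0.003, -1.0]]
ft_force: [-3.0, 0.6, 5.0]
grip_width: 0.0151
grip_force: 58.4
```

Held: opening 15 mm, 58 N. Lifting it and going to the rail's left half.

{"name": "move_arm", "arguments": {"series": [{"x":0,"y":0,"z":-0.3,"ax":0,"ay":0,"az":0,"gripper":1},{"x":0,"y":0,"z":-0.6,"ax":0,"ay":0,"az":0,"gripper":1},{"x":0.1,"y":0.1,"z":-0.79,"ax":0,"ay":0,"az":0,"gripper":1},{"x":0.3,"y":0.3,"z":-0.79,"ax":0,"ay":0,"az":0,"gripper":1},{"x":0.38,"y":0.5,"z":-0.79,"ax":0,"ay":0,"az":0,"gripper":1},{"x":0.38,"y":0.5,"z":-0.79,"ax":0,"ay":0,"az":0,"gripper":1},{"x":0.38,"y":0.5,"z":-0.79,"ax":0,"ay":0,"az":0,"gripper":1}]}}

```text
clock: 6.17
ee_pos: [0.532, 0.0967, 0.2242]
ee_rot: [[0.048, 0.999, 0.001], [0.999, -0.048, 0.0], [0.0, 0.001, -1.0]]
ft_force: [-0.5, 0.6, -3.3]
grip_width: 0.0151
grip_force: 59.9
```

Run:
```python
from h import *
s=monitor.sense();c=cam('wrist');snap('wrist','w4');b=cv2.imread('pics/w4_raw.png');cv2.imwrite('pics/w4.png',cv2.resize(b,(800,600),interpolation=cv2.INTER_CUBIC))
print(s['clock'],s['ee_pos'],s['grip_width'])
np.savez('w4.npz',p=s['ee_pos'],r=s['ee_rot'])
p=[.627,.0115,-.049]
q=proj(c,pose2(p,[[0,0,.15],[0,.09,.15],[0,.176,.15],[-.006,.09,.15],[.006,.09,.15],[-.035,0,.161]]))
print(q.round(1).tolist())
```

```text
6.1667 [0.53202265 0.09670417 0.22415085] 0.015064433479293683
[[370.2, 295.3], [383.8, 197.1], [401.2, 77.7], [376.0, 197.1], [391.5, 197.1], [333.3, 303.5]]
```

View pics/w4.png

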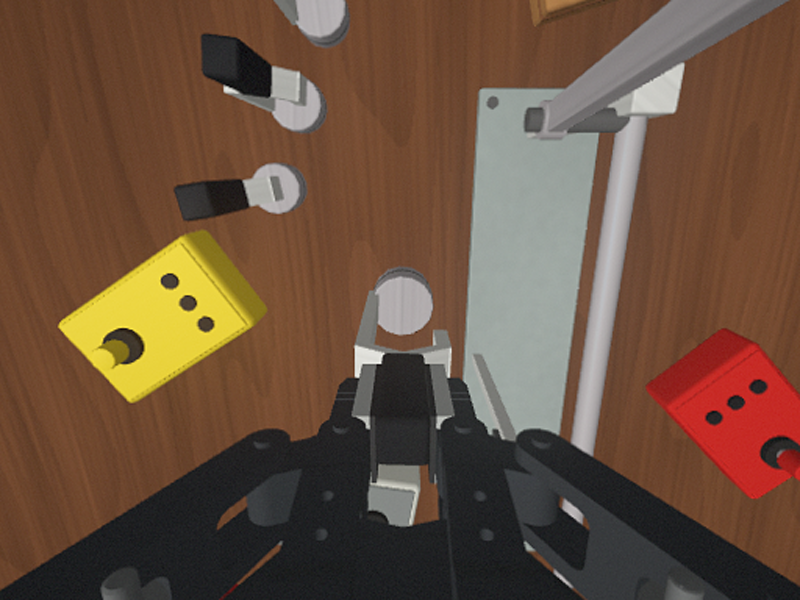

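The carrier hangs straight in the jaws, foot at (404,302). The rail runs from (628,120) to (585,450). I will measure the rail's line exactly.

```bash
cat > rail.py <<'E'
from h import *
import sys
def rail(name,c,rows=range(90,270,4),x=.627,y=.0115,a=-.049):
    im=cv2.imread(f'pics/{name}_raw.png'); hsv=cv2.cvtColor(im,cv2.COLOR_BGR2HSV)
    P=[]
    for v in np.arange(.04,.165,.006):
        q=proj(c,pose2([x,y,a],[[0,v,.15]]))[0]; r=int(round(q[1]));
        if not 0<=r<384: continue
        row=hsv[r,:,1].astype(float); m=row<75; u=int(round(q[0]))
        if not 0<=u<512 or not m[u]: continue
        l=u
        while m[l-1]: l-=1
        h=u
        while h<511 and m[h+1]: h+=1
        if h-l<9 or h-l>24: continue
        P.append(onz(c,((l+h)/2,r),.15))
    P=np.array(P); k=np.polyfit(P[:,1],P[:,0],1); print('n',len(P),'x at y=.0115:',np.polyval(k,.0115),'x at .0915',np.polyval(k,.0915),'slope',k[0],'rms',np.std(P[:,0]-np.polyval(k,P[:,1])))
for n in ('w2','w4'):
    z=np.load(n+'.npz'); c=imaging.camera_info('wrist');T=np.eye(4);T[:3,:3]=z['r'];T[:3,3]=z['p'];M=np.linalg.inv(T@c['tool_from_camera']);c['R'],c['t']=M[:3,:3],M[:3,3]
    rail(n,c)
E
python3 rail.py
```

```text
n 21 x at y=.0115: 0.6277379705271561 x at .0915 0.6321492156832117 slope 0.05514056445069517 rms 0.00020893779846267436
n 21 x at y=.0115: 0.627805062291523 x at .0915 0.6321588855278896 slope 0.05442279045458287 rms 0.00017728826464015278
```

{"name": "move_arm", "arguments": {"series": [{"x":0,"y":0.3,"z":0,"ax":0,"ay":0,"az":0.002,"gripper":1},{"x":0,"y":0.6,"z":0,"ax":0,"ay":0,"az":0.002,"gripper":1},{"x":0,"y":0.835,"z":0,"ax":0,"ay":0,"az":0.002,"gripper":1},{"x":0,"y":0.835,"z":0,"ax":0,"ay":0,"az":0.002,"gripper":1},{"x":0,"y":0.835,"z":0,"ax":0,"ay":0,"az":0.002,"gripper":1},{"x":0,"y":0.835,"z":0,"ax":0,"ay":0,"az":0.002,"gripper":1}]}}

```text
clock: 6.72
ee_pos: [0.6304, 0.091, 0.2235]
ee_rot: [[0.055, 0.998, -0.002], [0.998, -0.055, 0.0], [-0.0, -0.002, -1.0]]
ft_force: [-0.7, -0.8, -3.5]
grip_width: 0.0152
grip_force: 59.4
```

{"name": "move_arm", "arguments": {"series": [{"x":0,"y":0.012,"z":0.1,"ax":0,"ay":0,"az":0,"gripper":1},{"x":0,"y":0.012,"z":0.2,"ax":0,"ay":0,"az":0,"gripper":1},{"x":0,"y":0.012,"z":0.3,"ax":0,"ay":0,"az":0,"gripper":1},{"x":0,"y":0.012,"z":0.35,"ax":0,"ay":0,"az":0,"gripper":1},{"x":0,"y":0.012,"z":0.35,"ax":0,"ay":0,"az":0,"gripper":1}]}}

```text
clock: 7.13
ee_pos: [0.6313, 0.0912, 0.1809]
ee_rot: [[0.055, 0.998, -0.003], [0.998, -0.055, 0.0], [-0.0, -0.003, -1.0]]
ft_force: [0.4, -0.2, -3.2]
grip_width: 0.0155
grip_force: 59.5
```

{"name": "move_arm", "arguments": {"series": [{"x":-0.2,"y":0,"z":-0.01,"ax":0,"ay":0,"az":0,"gripper":1},{"x":-0.4,"y":0,"z":-0.01,"ax":0,"ay":0,"az":0,"gripper":1},{"x":-0.6,"y":0,"z":-0.01,"ax":0,"ay":0,"az":0,"gripper":1},{"x":-0.8,"y":0,"z":-0.01,"ax":0,"ay":0,"az":0,"gripper":1},{"x":-0.96,"y":0,"z":-0.01,"ax":0,"ay":0,"az":0,"gripper":1},{"x":-0.96,"y":0,"z":-0.01,"ax":0,"ay":0,"az":0,"gripper":1}]}}

```text
clock: 7.63
ee_pos: [0.6263, -0.0277, 0.1842]
ee_rot: [[0.058, 0.998, 0.001], [0.998, -0.058, -0.002], [-0.002, 0.002, -1.0]]
ft_force: [0.4, -0.1, -2.6]
grip_width: 0.0148
grip_force: 59.2
```

{"name": "move_arm", "arguments": {"series": [{"x":-0.2,"y":0,"z":0,"ax":0,"ay":0,"az":0,"gripper":1},{"x":-0.4,"y":0,"z":0,"ax":0,"ay":0,"az":0,"gripper":1},{"x":-0.6,"y":0,"z":0,"ax":0,"ay":0,"az":0,"gripper":1},{"x":-0.8,"y":0,"z":0,"ax":0,"ay":0,"az":0,"gripper":1},{"x":-0.96,"y":0,"z":0,"ax":0,"ay":0,"az":0,"gripper":1},{"x":-0.96,"y":0,"z":0,"ax":0,"ay":0,"az":0,"gripper":1},{"x":-0.96,"y":0,"z":0,"ax":0,"ay":0,"az":0,"gripper":1},{"x":-0.96,"y":0,"z":0,"ax":0,"ay":0,"az":0,"gripper":1}]}}

```text
clock: 8.3
ee_pos: [0.6203, -0.1379, 0.1835]
ee_rot: [[0.055, 0.998, 0.001], [0.998, -0.055, 0.001], [0.001, 0.001, -1.0]]
ft_force: [0.2, 0.4, -3.4]
grip_width: 0.0154
grip_force: 59.2
```

{"name": "move_arm", "arguments": {"series": [{"x":0,"y":-0.005,"z":0.015,"ax":0,"ay":0,"az":0,"gripper":1},{"x":0,"y":-0.005,"z":0.03,"ax":0,"ay":0,"az":0,"gripper":1},{"x":0,"y":-0.005,"z":0.035,"ax":0,"ay":0,"az":0,"gripper":1},{"x":0,"y":-0.005,"z":0.035,"ax":0,"ay":0,"az":0,"gripper":1}]}}

```text
clock: 8.63
ee_pos: [0.6199, -0.1376, 0.1804]
ee_rot: [[0.054, 0.999, 0.001], [0.999, -0.054, -0.0], [0.0, 0.001, -1.0]]
ft_force: [-2.2, 2.1, 5.9]
grip_width: 0.0152
grip_force: 60.6
```

{"name": "move_arm", "arguments": {"series": [{"x":0,"y":0,"z":0,"ax":0,"ay":0,"az":0,"gripper":0.7},{"x":0,"y":0,"z":0,"ax":0,"ay":0,"az":0,"gripper":0.6},{"x":0,"y":0,"z":0,"ax":0,"ay":0,"az":0,"gripper":0.5},{"x":0,"y":0,"z":0,"ax":0,"ay":0,"az":0,"gripper":0.5},{"x":0,"y":0,"z":0,"ax":0,"ay":0,"az":0,"gripper":0.5},{"x":0,"y":0,"z":-0.2,"ax":0,"ay":0,"az":0,"gripper":0.5},{"x":0,"y":0,"z":-0.5,"ax":0,"ay":0,"az":0,"gripper":0.5},{"x":0,"y":0,"z":-0.7,"ax":0,"ay":0,"az":0,"gripper":0.5},{"x":0,"y":0,"z":-0.7,"ax":0,"ay":0,"az":0,"gripper":0.5}]}}

```text
clock: 9.38
ee_pos: [0.6217, -0.1396, 0.269]
ee_rot: [[0.055, 0.998, 0.01], [0.998, -0.055, -0.003], [-0.003, 0.01, -1.0]]
ft_force: [-1.4, -0.6, 1.1]
grip_width: 0.0428
grip_force: 0.0
```

{"name": "move_arm", "arguments": {"series": [{"x":0.85,"y":-0.8,"z":0,"ax":0,"ay":0,"az":-0.027,"gripper":0.35},{"x":0.85,"y":-0.8,"z":0,"ax":0,"ay":0,"az":-0.027,"gripper":0.35},{"x":0.85,"y":-0.8,"z":0,"ax":0,"ay":0,"az":-0.027,"gripper":0.35},{"x":0.85,"y":-0.8,"z":0,"ax":0,"ay":0,"az":-0.027,"gripper":0.35},{"x":0.85,"y":-0.8,"z":0,"ax":0,"ay":0,"az":-0.027,"gripper":0.35}]}}

```text
clock: 9.8
ee_pos: [0.5272, -0.029, 0.263]
ee_rot: [[-0.033, 0.999, -0.001], [0.999, 0.033, 0.001], [0.001, -0.001, -1.0]]
ft_force: [0.5, 0.3, 0.3]
grip_width: 0.0554
grip_force: 0.0
```

{"name": "move_arm", "arguments": {"series": [{"x":0.85,"y":-0.64,"z":0,"ax":0,"ay":0,"az":-0.024,"gripper":0.35},{"x":0.85,"y":-0.64,"z":0,"ax":0,"ay":0,"az":-0.024,"gripper":0.35},{"x":0.85,"y":-0.64,"z":0,"ax":0,"ay":0,"az":-0.024,"gripper":0.35},{"x":0.85,"y":-0.64,"z":0,"ax":0,"ay":0,"az":-0.024,"gripper":0.35},{"x":0.85,"y":-0.64,"z":0,"ax":0,"ay":0,"az":-0.024,"gripper":0.35},{"x":0.85,"y":-0.64,"z":0,"ax":0,"ay":0,"az":-0.024,"gripper":0.35}]}}

```text
clock: 10.3
ee_pos: [0.4505, 0.0675, 0.2628]
ee_rot: [[-0.105, 0.994, 0.001], [0.994, 0.105, -0.0], [-0.001, 0.001, -1.0]]
ft_force: [0.5, -0.2, -0.4]
grip_width: 0.0556
grip_force: 0.0
```

```bash
python3 look.py w5 .4426 .1632 .105
python3 - <<'E'
from h import *
c=cam('scene');snap('scene','s1');b=cv2.imread('pics/s1_raw.png')[130:290,180:340];cv2.imwrite('pics/s1c.png',cv2.resize(b,(384,384),interpolation=cv2.INTER_CUBIC))
a=cv2.imread('pics/w5.png');cv2.imwrite('pics/w5s.png',np.hstack([cv2.resize(a,(416,300)),cv2.resize(cv2.imread('pics/s1c.png'),(384,300))]))
E
```

```text
tcp [0.4505 0.0675 0.2628] w 0.05563332097706871 fit [0.4425 0.1632 0.1042] 0.0465 0.0482
```

View pics/w5s.png

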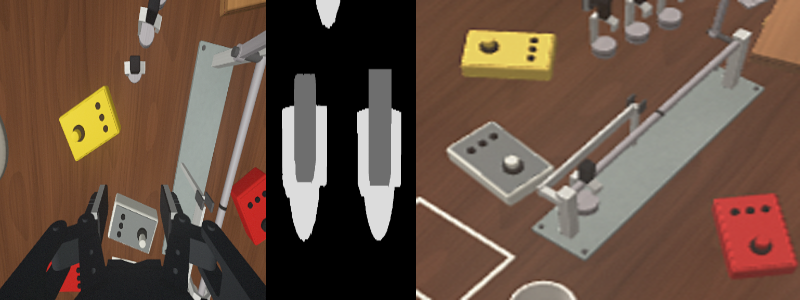

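Carrier 3 hangs beside the right post in the scene crop (585,180). Next is carrier 2.

{"name": "move_arm", "arguments": {"series": [{"x":0.4,"y":0.018,"z":0,"ax":0,"ay":0,"az":0,"gripper":0.35},{"x":0.8,"y":0.018,"z":0.2,"ax":0,"ay":0,"az":0,"gripper":0.35},{"x":0.8,"y":0.018,"z":0.5,"ax":0,"ay":0,"az":0,"gripper":0.35},{"x":0.8,"y":0.018,"z":0.5,"ax":0,"ay":0,"az":0,"gripper":0.35},{"x":0.8,"y":0.018,"z":0.5,"ax":0,"ay":0,"az":0,"gripper":0.35},{"x":0.8,"y":0.018,"z":0.5,"ax":0,"ay":0,"az":0,"gripper":0.35}]}}

```text
clock: 10.9
ee_pos: [0.4428, 0.1627, 0.2031]
ee_rot: [[-0.104, 0.995, 0.0], [0.995, 0.104, -0.0], [-0.0, 0.0, -1.0]]
ft_force: [0.3, 1.2, 0.2]
grip_width: 0.0554
grip_force: 0.0
```

{"name": "move_arm", "arguments": {"series": [{"x":0,"y":0,"z":0.3,"ax":0,"ay":0,"az":0,"gripper":0.35},{"x":0,"y":0,"z":0.5,"ax":0,"ay":0,"az":0,"gripper":0.35},{"x":0,"y":0,"z":0.59,"ax":0,"ay":0,"az":0,"gripper":0.35},{"x":0,"y":0,"z":0.59,"ax":0,"ay":0,"az":0,"gripper":0.7},{"x":0,"y":0,"z":0.59,"ax":0,"ay":0,"az":0,"gripper":0.8},{"x":0,"y":0,"z":0.59,"ax":0,"ay":0,"az":0,"gripper":1},{"x":0,"y":0,"z":0.59,"ax":0,"ay":0,"az":0,"gripper":1},{"x":0,"y":0,"z":0.59,"ax":0,"ay":0,"az":0,"gripper":1},{"x":0,"y":0,"z":0.59,"ax":0,"ay":0,"az":0,"gripper":1},{"x":0,"y":0,"z":0.59,"ax":0,"ay":0,"az":0,"gripper":1}]}}

```text
clock: 11.73
ee_pos: [0.4425, 0.1635, 0.1338]
ee_rot: [[-0.105, 0.994, 0.003], [0.994, 0.105, 0.0], [-0.0, 0.003, -1.0]]
ft_force: [-1.2, -1.4, 6.4]
grip_width: 0.0152
grip_force: 58.6
```

{"name": "move_arm", "arguments": {"series": [{"x":0,"y":0,"z":-0.3,"ax":0,"ay":0,"az":0,"gripper":1},{"x":0,"y":0,"z":-0.6,"ax":0,"ay":0,"az":0,"gripper":1},{"x":-0.1,"y":0.2,"z":-0.79,"ax":0,"ay":0,"az":0.02,"gripper":1},{"x":-0.3,"y":0.5,"z":-0.79,"ax":0,"ay":0,"az":0.05,"gripper":1},{"x":-0.5,"y":0.75,"z":-0.79,"ax":0,"ay":0,"az":0.0508,"gripper":1},{"x":-0.64,"y":1,"z":-0.79,"ax":0,"ay":0,"az":0.0508,"gripper":1},{"x":-0.64,"y":1,"z":-0.79,"ax":0,"ay":0,"az":0.0508,"gripper":1},{"x":-0.64,"y":1,"z":-0.79,"ax":0,"ay":0,"az":0.0508,"gripper":1}]}}

```text
clock: 12.4
ee_pos: [0.5702, 0.0986, 0.2266]
ee_rot: [[0.057, 0.998, 0.0], [0.998, -0.057, 0.0], [0.0, 0.0, -1.0]]
ft_force: [-1.1, -0.0, -3.6]
grip_width: 0.015
grip_force: 60.5
```

{"name": "move_arm", "arguments": {"series": [{"x":0,"y":0.3,"z":0,"ax":0,"ay":0,"az":0,"gripper":1},{"x":0,"y":0.525,"z":0,"ax":0,"ay":0,"az":0,"gripper":1},{"x":0,"y":0.525,"z":0,"ax":0,"ay":0,"az":0,"gripper":1},{"x":0,"y":0.525,"z":0,"ax":0,"ay":0,"az":0,"gripper":1},{"x":0,"y":0.525,"z":0.1,"ax":0,"ay":0,"az":0,"gripper":1},{"x":0,"y":0.525,"z":0.2,"ax":0,"ay":0,"az":0,"gripper":1},{"x":0,"y":0.525,"z":0.3,"ax":0,"ay":0,"az":0,"gripper":1},{"x":0,"y":0.525,"z":0.34,"ax":0,"ay":0,"az":0,"gripper":1},{"x":0,"y":0.525,"z":0.34,"ax":0,"ay":0,"az":0,"gripper":1}]}}

```text
clock: 13.15
ee_pos: [0.6303, 0.097, 0.1852]
ee_rot: [[0.054, 0.999, -0.003], [0.999, -0.054, 0.0], [-0.0, -0.003, -1.0]]
ft_force: [0.2, 0.1, -4.1]
grip_width: 0.0155
grip_force: 60.6
```

{"name": "move_arm", "arguments": {"series": [{"x":-0.2,"y":0.01,"z":0,"ax":0,"ay":0,"az":0,"gripper":1},{"x":-0.4,"y":0.01,"z":0,"ax":0,"ay":0,"az":0,"gripper":1},{"x":-0.6,"y":0.01,"z":0,"ax":0,"ay":0,"az":0,"gripper":1},{"x":-0.815,"y":0.01,"z":0,"ax":0,"ay":0,"az":0,"gripper":1},{"x":-0.815,"y":0.01,"z":0,"ax":0,"ay":0,"az":0,"gripper":1}]}}

```text
clock: 13.57
ee_pos: [0.6276, -0.0056, 0.1873]
ee_rot: [[0.058, 0.998, 0.001], [0.998, -0.058, -0.002], [-0.002, 0.002, -1.0]]
ft_force: [-0.7, -0.1, -3.1]
grip_width: 0.015
grip_force: 60.6
```

{"name": "move_arm", "arguments": {"series": [{"x":-0.2,"y":0,"z":0,"ax":0,"ay":0,"az":0,"gripper":1},{"x":-0.4,"y":0,"z":0,"ax":0,"ay":0,"az":0,"gripper":1},{"x":-0.6,"y":0,"z":0,"ax":0,"ay":0,"az":0,"gripper":1},{"x":-0.815,"y":0,"z":0,"ax":0,"ay":0,"az":0,"gripper":1},{"x":-0.815,"y":0,"z":0,"ax":0,"ay":0,"az":0,"gripper":1},{"x":-0.815,"y":0,"z":0,"ax":0,"ay":0,"az":0,"gripper":1},{"x":-0.815,"y":0,"z":0,"ax":0,"ay":0,"az":0,"gripper":1}]}}

```text
clock: 14.15
ee_pos: [0.6225, -0.0983, 0.1867]
ee_rot: [[0.054, 0.999, 0.001], [0.999, -0.054, 0.0], [0.0, 0.001, -1.0]]
ft_force: [0.2, 1.1, -3.4]
grip_width: 0.0147
grip_force: 60.6
```

{"name": "move_arm", "arguments": {"series": [{"x":0,"y":-0.005,"z":0.02,"ax":0,"ay":0,"az":0,"gripper":1},{"x":0,"y":-0.005,"z":0.035,"ax":0,"ay":0,"az":0,"gripper":1},{"x":0,"y":-0.005,"z":0.035,"ax":0,"ay":0,"az":0,"gripper":1},{"x":0,"y":-0.005,"z":0.035,"ax":0,"ay":0,"az":0,"gripper":1}]}}

```text
clock: 14.48
ee_pos: [0.6221, -0.0977, 0.1833]
ee_rot: [[0.053, 0.999, 0.002], [0.999, -0.053, -0.0], [-0.0, 0.002, -1.0]]
ft_force: [-2.1, 1.4, 4.9]
grip_width: 0.0151
grip_force: 61.8
```

{"name": "move_arm", "arguments": {"series": [{"x":0,"y":0,"z":0,"ax":0,"ay":0,"az":0,"gripper":0.7},{"x":0,"y":0,"z":0,"ax":0,"ay":0,"az":0,"gripper":0.6},{"x":0,"y":0,"z":0,"ax":0,"ay":0,"az":0,"gripper":0.5},{"x":0,"y":0,"z":0,"ax":0,"ay":0,"az":0,"gripper":0.5},{"x":0,"y":0,"z":0,"ax":0,"ay":0,"az":0,"gripper":0.5},{"x":0,"y":0,"z":-0.2,"ax":0,"ay":0,"az":0,"gripper":0.5},{"x":0,"y":0,"z":-0.5,"ax":0,"ay":0,"az":0,"gripper":0.5},{"x":0,"y":0,"z":-0.7,"ax":0,"ay":0,"az":0,"gripper":0.5},{"x":0,"y":0,"z":-0.7,"ax":0,"ay":0,"az":0,"gripper":0.5}]}}

```text
clock: 15.23
ee_pos: [0.624, -0.0995, 0.272]
ee_rot: [[0.054, 0.998, 0.01], [0.999, -0.054, -0.003], [-0.002, 0.01, -1.0]]
ft_force: [-0.1, 0.6, 0.7]
grip_width: 0.0424
grip_force: 0.0
```

{"name": "move_arm", "arguments": {"series": [{"x":0.89,"y":-0.71,"z":0,"ax":0,"ay":0,"az":0,"gripper":0.35},{"x":0.89,"y":-0.71,"z":0,"ax":0,"ay":0,"az":0,"gripper":0.35},{"x":0.89,"y":-0.71,"z":0,"ax":0,"ay":0,"az":0,"gripper":0.35},{"x":0.89,"y":-0.71,"z":0,"ax":0,"ay":0,"az":0,"gripper":0.35},{"x":0.89,"y":-0.71,"z":0,"ax":0,"ay":0,"az":0,"gripper":0.35}]}}

```text
clock: 15.65
ee_pos: [0.5411, 0.0149, 0.2661]
ee_rot: [[0.051, 0.999, -0.0], [0.999, -0.051, 0.001], [0.001, -0.0, -1.0]]
ft_force: [1.8, -1.4, 0.2]
grip_width: 0.0553
grip_force: 0.0
```

{"name": "move_arm", "arguments": {"series": [{"x":0.89,"y":-0.71,"z":0,"ax":0,"ay":0,"az":0,"gripper":0.35},{"x":0.89,"y":-0.71,"z":0,"ax":0,"ay":0,"az":0,"gripper":0.35},{"x":0.89,"y":-0.71,"z":0,"ax":0,"ay":0,"az":0,"gripper":0.35},{"x":0.89,"y":-0.71,"z":0,"ax":0,"ay":0,"az":0,"gripper":0.35},{"x":0.89,"y":-0.71,"z":0,"ax":0,"ay":0,"az":0,"gripper":0.35}]}}

```text
clock: 16.07
ee_pos: [0.4628, 0.1251, 0.2659]
ee_rot: [[0.051, 0.999, 0.0], [0.999, -0.051, 0.0], [0.0, 0.0, -1.0]]
ft_force: [0.1, -0.1, -0.2]
grip_width: 0.0552
grip_force: 0.0
```

```bash
python3 look.py w6 .464 .22 -.17
python3 - <<'E'
from fit import *
s=monitor.sense();c=cam('wrist');im=cv2.imread('pics/w6_raw.png')
p,f,f0,cm=fit(c,im,np.array([.486,.276,.03]));print(p.round(4),f,f0)
a=cv2.imread('pics/w6.png')
d=cv2.cvtColor(cv2.resize(cm,(288,384)),cv2.COLOR_GRAY2BGR)
cv2.imwrite('pics/w6s.png',np.hstack([cv2.resize(a,(560,300)),cv2.resize(d,(240,300))]))
E
```

```text
tcp [0.4628 0.1251 0.2659] w 0.05522496501035171 fit [ 0.4641  0.2196 -0.1616] 0.0371 0.039
[ 0.4875  0.2752 -0.0065] 0.02289628180039139 0.05916095890410959
```

View pics/w6s.png

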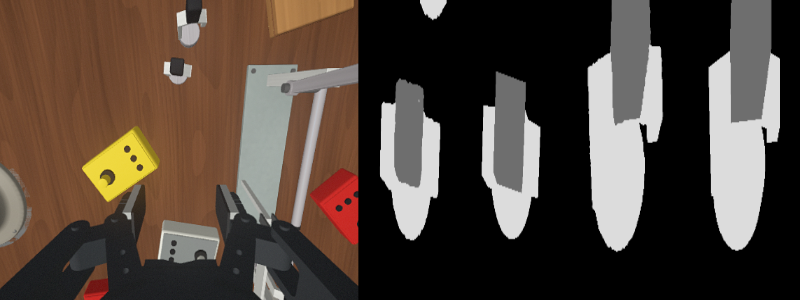

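Carrier 1 fits at (0.464, 0.220), yaw -9°, and carrier 0 at (0.4875, 0.275).

{"name": "move_arm", "arguments": {"series": [{"x":0.4,"y":-0.03,"z":0,"ax":0,"ay":0,"az":0.035,"gripper":0.35},{"x":0.787,"y":-0.03,"z":0.2,"ax":0,"ay":0,"az":0.035,"gripper":0.35},{"x":0.787,"y":-0.03,"z":0.52,"ax":0,"ay":0,"az":0.035,"gripper":0.35},{"x":0.787,"y":-0.03,"z":0.52,"ax":0,"ay":0,"az":0.035,"gripper":0.35},{"x":0.787,"y":-0.03,"z":0.52,"ax":0,"ay":0,"az":0.035,"gripper":0.35},{"x":0.787,"y":-0.03,"z":0.52,"ax":0,"ay":0,"az":0.035,"gripper":0.35}]}}

```text
clock: 16.62
ee_pos: [0.4662, 0.2168, 0.2035]
ee_rot: [[0.165, 0.986, -0.0], [0.986, -0.165, -0.001], [-0.001, 0.0, -1.0]]
ft_force: [-0.9, -0.1, 0.2]
grip_width: 0.0557
grip_force: 0.0
```

{"name": "move_arm", "arguments": {"series": [{"x":0,"y":0,"z":0.3,"ax":0,"ay":0,"az":0,"gripper":0.35},{"x":0,"y":0,"z":0.5,"ax":0,"ay":0,"az":0,"gripper":0.35},{"x":0,"y":0,"z":0.59,"ax":0,"ay":0,"az":0,"gripper":0.35},{"x":0,"y":0,"z":0.59,"ax":0,"ay":0,"az":0,"gripper":0.7},{"x":0,"y":0,"z":0.59,"ax":0,"ay":0,"az":0,"gripper":0.8},{"x":0,"y":0,"z":0.59,"ax":0,"ay":0,"az":0,"gripper":1},{"x":0,"y":0,"z":0.59,"ax":0,"ay":0,"az":0,"gripper":1},{"x":0,"y":0,"z":0.59,"ax":0,"ay":0,"az":0,"gripper":1},{"x":0,"y":0,"z":0.59,"ax":0,"ay":0,"az":0,"gripper":1},{"x":0,"y":0,"z":0.59,"ax":0,"ay":0,"az":0,"gripper":1}]}}

```text
clock: 17.45
ee_pos: [0.4661, 0.2183, 0.1345]
ee_rot: [[0.163, 0.987, 0.004], [0.987, -0.163, 0.001], [0.001, 0.004, -1.0]]
ft_force: [-1.3, -1.6, 7.1]
grip_width: 0.015
grip_force: 59.8
```

{"name": "move_arm", "arguments": {"series": [{"x":0,"y":0,"z":-0.3,"ax":0,"ay":0,"az":0,"gripper":1},{"x":0,"y":0,"z":-0.6,"ax":0,"ay":0,"az":0,"gripper":1},{"x":-0.1,"y":0.2,"z":-0.79,"ax":0,"ay":0,"az":-0.02,"gripper":1},{"x":-0.35,"y":0.5,"z":-0.79,"ax":0,"ay":0,"az":-0.0345,"gripper":1},{"x":-0.6,"y":0.75,"z":-0.79,"ax":0,"ay":0,"az":-0.0345,"gripper":1},{"x":-0.79,"y":1,"z":-0.79,"ax":0,"ay":0,"az":-0.0345,"gripper":1},{"x":-0.79,"y":1,"z":-0.79,"ax":0,"ay":0,"az":-0.0345,"gripper":1},{"x":-0.79,"y":1,"z":-0.79,"ax":0,"ay":0,"az":-0.0345,"gripper":1}]}}

```text
clock: 18.12
ee_pos: [0.569, 0.1028, 0.2272]
ee_rot: [[0.06, 0.998, 0.0], [0.998, -0.06, -0.0], [-0.0, 0.0, -1.0]]
ft_force: [-1.5, 0.5, -2.3]
grip_width: 0.0152
grip_force: 59.7
```

{"name": "move_arm", "arguments": {"series": [{"x":0,"y":0.3,"z":0,"ax":0,"ay":0,"az":-0.0015,"gripper":1},{"x":0,"y":0.545,"z":0,"ax":0,"ay":0,"az":-0.0015,"gripper":1},{"x":0,"y":0.545,"z":0,"ax":0,"ay":0,"az":-0.0015,"gripper":1},{"x":0,"y":0.545,"z":0,"ax":0,"ay":0,"az":-0.0015,"gripper":1},{"x":0,"y":0.545,"z":0.1,"ax":0,"ay":0,"az":-0.0015,"gripper":1},{"x":0,"y":0.545,"z":0.2,"ax":0,"ay":0,"az":-0.0015,"gripper":1},{"x":0,"y":0.545,"z":0.3,"ax":0,"ay":0,"az":-0.0015,"gripper":1},{"x":0,"y":0.545,"z":0.34,"ax":0,"ay":0,"az":-0.0015,"gripper":1},{"x":0,"y":0.545,"z":0.34,"ax":0,"ay":0,"az":-0.0015,"gripper":1}]}}

```text
clock: 18.87
ee_pos: [0.6314, 0.1022, 0.1856]
ee_rot: [[0.05, 0.999, -0.003], [0.999, -0.05, 0.0], [-0.0, -0.003, -1.0]]
ft_force: [0.4, 0.1, -2.2]
grip_width: 0.015
grip_force: 60.4
```

{"name": "move_arm", "arguments": {"series": [{"x":-0.2,"y":0.008,"z":0,"ax":0,"ay":0,"az":0,"gripper":1},{"x":-0.4,"y":0.008,"z":0,"ax":0,"ay":0,"az":0,"gripper":1},{"x":-0.67,"y":0.008,"z":0,"ax":0,"ay":0,"az":0,"gripper":1},{"x":-0.67,"y":0.008,"z":0,"ax":0,"ay":0,"az":0,"gripper":1}]}}

```text
clock: 19.2
ee_pos: [0.6298, 0.0162, 0.1878]
ee_rot: [[0.054, 0.999, 0.001], [0.999, -0.054, -0.003], [-0.003, 0.002, -1.0]]
ft_force: [-0.3, -1.3, -2.3]
grip_width: 0.0152
grip_force: 60.5
```

{"name": "move_arm", "arguments": {"series": [{"x":-0.2,"y":0,"z":0,"ax":0,"ay":0,"az":0,"gripper":1},{"x":-0.4,"y":0,"z":0,"ax":0,"ay":0,"az":0,"gripper":1},{"x":-0.55,"y":0,"z":0,"ax":0,"ay":0,"az":0,"gripper":1},{"x":-0.66,"y":0,"z":0,"ax":0,"ay":0,"az":0,"gripper":1},{"x":-0.66,"y":0,"z":0,"ax":0,"ay":0,"az":0,"gripper":1},{"x":-0.66,"y":0,"z":0,"ax":0,"ay":0,"az":0,"gripper":1},{"x":-0.66,"y":0,"z":0,"ax":0,"ay":0,"az":0,"gripper":1}]}}

```text
clock: 19.78
ee_pos: [0.6259, -0.0571, 0.1869]
ee_rot: [[0.051, 0.999, 0.0], [0.999, -0.051, 0.001], [0.001, 0.0, -1.0]]
ft_force: [0.9, 1.1, -2.0]
grip_width: 0.0147
grip_force: 60.4
```

{"name": "move_arm", "arguments": {"series": [{"x":0,"y":-0.012,"z":0.02,"ax":0,"ay":0,"az":0,"gripper":1},{"x":0,"y":-0.012,"z":0.03,"ax":0,"ay":0,"az":0,"gripper":1},{"x":0,"y":-0.012,"z":0.03,"ax":0,"ay":0,"az":0,"gripper":1},{"x":0,"y":-0.012,"z":0.03,"ax":0,"ay":0,"az":0,"gripper":1}]}}

```text
clock: 20.12
ee_pos: [0.6245, -0.0569, 0.184]
ee_rot: [[0.05, 0.999, 0.001], [0.999, -0.05, 0.0], [0.0, 0.001, -1.0]]
ft_force: [-1.7, 2.2, 5.6]
grip_width: 0.0153
grip_force: 61.5
```

{"name": "move_arm", "arguments": {"series": [{"x":0,"y":0,"z":0,"ax":0,"ay":0,"az":0,"gripper":0.7},{"x":0,"y":0,"z":0,"ax":0,"ay":0,"az":0,"gripper":0.6},{"x":0,"y":0,"z":0,"ax":0,"ay":0,"az":0,"gripper":0.5},{"x":0,"y":0,"z":0,"ax":0,"ay":0,"az":0,"gripper":0.5},{"x":0,"y":0,"z":0,"ax":0,"ay":0,"az":0,"gripper":0.5},{"x":0,"y":0,"z":-0.2,"ax":0,"ay":0,"az":0,"gripper":0.5},{"x":0,"y":0,"z":-0.5,"ax":0,"ay":0,"az":0,"gripper":0.5},{"x":0,"y":0,"z":-0.7,"ax":0,"ay":0,"az":0,"gripper":0.5},{"x":0,"y":0,"z":-0.7,"ax":0,"ay":0,"az":0,"gripper":0.5}]}}

```text
clock: 20.87
ee_pos: [0.6266, -0.0585, 0.2731]
ee_rot: [[0.051, 0.999, 0.01], [0.999, -0.051, -0.002], [-0.002, 0.01, -1.0]]
ft_force: [1.2, 0.6, 0.7]
grip_width: 0.0428
grip_force: 0.0
```

{"name": "move_arm", "arguments": {"series": [{"x":0.96,"y":-0.68,"z":0,"ax":0,"ay":0,"az":0,"gripper":0.35},{"x":0.96,"y":-0.68,"z":0,"ax":0,"ay":0,"az":0,"gripper":0.35},{"x":0.96,"y":-0.68,"z":0,"ax":0,"ay":0,"az":0,"gripper":0.35},{"x":0.96,"y":-0.68,"z":0,"ax":0,"ay":0,"az":0,"gripper":0.35},{"x":0.96,"y":-0.68,"z":0,"ax":0,"ay":0,"az":0,"gripper":0.35}]}}

```text
clock: 21.28
ee_pos: [0.547, 0.0643, 0.2672]
ee_rot: [[0.047, 0.999, -0.0], [0.999, -0.047, 0.001], [0.001, -0.001, -1.0]]
ft_force: [-0.4, -0.5, 0.9]
grip_width: 0.0554
grip_force: 0.0
```

{"name": "move_arm", "arguments": {"series": [{"x":0.96,"y":-0.68,"z":0,"ax":0,"ay":0,"az":0,"gripper":0.35},{"x":0.96,"y":-0.68,"z":0,"ax":0,"ay":0,"az":0,"gripper":0.35},{"x":0.96,"y":-0.68,"z":0,"ax":0,"ay":0,"az":0,"gripper":0.35},{"x":0.96,"y":-0.68,"z":0,"ax":0,"ay":0,"az":0,"gripper":0.35},{"x":0.96,"y":-0.68,"z":0,"ax":0,"ay":0,"az":0,"gripper":0.35}]}}

```text
clock: 21.7
ee_pos: [0.4721, 0.1825, 0.267]
ee_rot: [[0.048, 0.999, 0.0], [0.999, -0.048, 0.001], [0.001, -0.0, -1.0]]
ft_force: [-0.5, 0.1, 0.8]
grip_width: 0.0559
grip_force: 0.0
```

```bash
python3 look.py w7 .4875 .2752 -.01
python3 - <<'E'
import cv2,numpy as np
from h import *
snap('scene','s2');b=cv2.imread('pics/s2_raw.png')[90:250,200:360]
cv2.imwrite('pics/w7s.png',np.hstack([cv2.resize(cv2.imread('pics/w7.png'),(420,380)),cv2.resize(b,(380,380),interpolation=cv2.INTER_CUBIC)]))
E
```

```text
tcp [0.4721 0.1825 0.267 ] w 0.05591912560059108 fit [0.4858 0.2756 0.0431] 0.0311 0.0539
```

View pics/w7s.png

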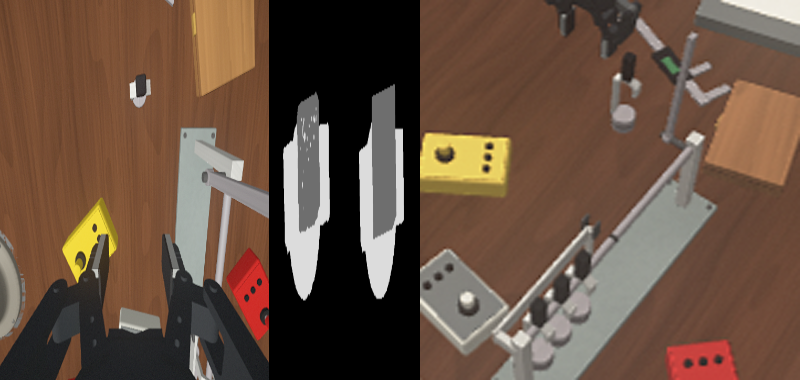

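Three carriers hang upright behind the guard in the right panel: (540,310), (562,288), (583,265). The last one stands at (623,95).

{"name": "move_arm", "arguments": {"series": [{"x":0.4,"y":0.077,"z":0,"ax":0,"ay":0,"az":-0.031,"gripper":0.35},{"x":0.78,"y":0.077,"z":0.2,"ax":0,"ay":0,"az":-0.031,"gripper":0.35},{"x":0.78,"y":0.077,"z":0.53,"ax":0,"ay":0,"az":-0.031,"gripper":0.35},{"x":0.78,"y":0.077,"z":0.53,"ax":0,"ay":0,"az":-0.031,"gripper":0.35},{"x":0.78,"y":0.077,"z":0.53,"ax":0,"ay":0,"az":-0.031,"gripper":0.35},{"x":0.78,"y":0.077,"z":0.53,"ax":0,"ay":0,"az":-0.031,"gripper":0.35}]}}

```text
clock: 22.3
ee_pos: [0.4884, 0.272, 0.2035]
ee_rot: [[-0.045, 0.999, -0.0], [0.999, 0.045, -0.001], [-0.001, -0.0, -1.0]]
ft_force: [-0.8, -0.1, -0.1]
grip_width: 0.0555
grip_force: 0.0
```

{"name": "move_arm", "arguments": {"series": [{"x":0,"y":0,"z":0.3,"ax":0,"ay":0,"az":0,"gripper":0.35},{"x":0,"y":0,"z":0.5,"ax":0,"ay":0,"az":0,"gripper":0.35},{"x":0,"y":0,"z":0.59,"ax":0,"ay":0,"az":0,"gripper":0.35},{"x":0,"y":0,"z":0.59,"ax":0,"ay":0,"az":0,"gripper":0.7},{"x":0,"y":0,"z":0.59,"ax":0,"ay":0,"az":0,"gripper":0.8},{"x":0,"y":0,"z":0.59,"ax":0,"ay":0,"az":0,"gripper":1},{"x":0,"y":0,"z":0.59,"ax":0,"ay":0,"az":0,"gripper":1},{"x":0,"y":0,"z":0.59,"ax":0,"ay":0,"az":0,"gripper":1},{"x":0,"y":0,"z":0.59,"ax":0,"ay":0,"az":0,"gripper":1},{"x":0,"y":0,"z":0.59,"ax":0,"ay":0,"az":0,"gripper":1}]}}

```text
clock: 23.13
ee_pos: [0.4883, 0.2738, 0.1347]
ee_rot: [[-0.046, 0.999, 0.004], [0.999, 0.046, 0.001], [0.001, 0.004, -1.0]]
ft_force: [-2.2, -1.2, 6.3]
grip_width: 0.0153
grip_force: 59.8
```

{"name": "move_arm", "arguments": {"series": [{"x":0,"y":0,"z":-0.3,"ax":0,"ay":0,"az":0,"gripper":1},{"x":0,"y":0,"z":-0.6,"ax":0,"ay":0,"az":0,"gripper":1},{"x":-0.1,"y":0,"z":-0.79,"ax":0,"ay":0,"az":0.02,"gripper":1},{"x":-0.35,"y":0,"z":-0.79,"ax":0,"ay":0,"az":0.032,"gripper":1},{"x":-0.65,"y":0.03,"z":-0.79,"ax":0,"ay":0,"az":0.032,"gripper":1},{"x":-0.95,"y":0.055,"z":-0.79,"ax":0,"ay":0,"az":0.032,"gripper":1},{"x":-0.95,"y":0.055,"z":-0.79,"ax":0,"ay":0,"az":0.032,"gripper":1}]}}

```text
clock: 23.72
ee_pos: [0.5, 0.1546, 0.228]
ee_rot: [[0.058, 0.998, 0.001], [0.998, -0.058, -0.003], [-0.003, 0.002, -1.0]]
ft_force: [1.2, 1.3, -3.5]
grip_width: 0.0154
grip_force: 59.5
```

{"name": "move_arm", "arguments": {"series": [{"x":-0.2,"y":0.2,"z":0,"ax":0,"ay":0,"az":0,"gripper":1},{"x":-0.4,"y":0.4,"z":0,"ax":0,"ay":0,"az":0,"gripper":1},{"x":-0.5,"y":0.6,"z":0,"ax":0,"ay":0,"az":0,"gripper":1},{"x":-0.5,"y":0.6,"z":0,"ax":0,"ay":0,"az":0,"gripper":1},{"x":-0.5,"y":0.6,"z":0,"ax":0,"ay":0,"az":0,"gripper":1},{"x":-0.5,"y":0.6,"z":0,"ax":0,"ay":0,"az":0,"gripper":1}]}}

```text
clock: 24.22
ee_pos: [0.5672, 0.0964, 0.2272]
ee_rot: [[0.054, 0.999, -0.001], [0.999, -0.054, 0.0], [0.0, -0.001, -1.0]]
ft_force: [0.0, 0.8, -2.9]
grip_width: 0.0149
grip_force: 60.0
```

{"name": "move_arm", "arguments": {"series": [{"x":0,"y":0.3,"z":0,"ax":0,"ay":0,"az":0,"gripper":1},{"x":0,"y":0.555,"z":0,"ax":0,"ay":0,"az":0,"gripper":1},{"x":0,"y":0.555,"z":0,"ax":0,"ay":0,"az":0,"gripper":1},{"x":0,"y":0.555,"z":0,"ax":0,"ay":0,"az":0,"gripper":1},{"x":0,"y":0.555,"z":0.1,"ax":0,"ay":0,"az":0,"gripper":1},{"x":0,"y":0.555,"z":0.2,"ax":0,"ay":0,"az":0,"gripper":1},{"x":0,"y":0.555,"z":0.3,"ax":0,"ay":0,"az":0,"gripper":1},{"x":0,"y":0.555,"z":0.34,"ax":0,"ay":0,"az":0,"gripper":1},{"x":0,"y":0.555,"z":0.34,"ax":0,"ay":0,"az":0,"gripper":1}]}}

```text
clock: 24.97
ee_pos: [0.6326, 0.0932, 0.1856]
ee_rot: [[0.053, 0.999, -0.003], [0.999, -0.053, 0.0], [-0.0, -0.003, -1.0]]
ft_force: [-0.4, 0.2, -2.7]
grip_width: 0.0152
grip_force: 60.6
```

{"name": "move_arm", "arguments": {"series": [{"x":-0.2,"y":0,"z":0,"ax":0,"ay":0,"az":0,"gripper":1},{"x":-0.4,"y":0,"z":0,"ax":0,"ay":0,"az":0,"gripper":1},{"x":-0.6,"y":0,"z":0,"ax":0,"ay":0,"az":0,"gripper":1},{"x":-0.75,"y":0,"z":0,"ax":0,"ay":0,"az":0,"gripper":1},{"x":-0.85,"y":0,"z":0,"ax":0,"ay":0,"az":0,"gripper":1},{"x":-0.91,"y":0,"z":0,"ax":0,"ay":0,"az":0,"gripper":1},{"x":-0.91,"y":0,"z":0,"ax":0,"ay":0,"az":0,"gripper":1},{"x":-0.91,"y":0,"z":0.02,"ax":0,"ay":0,"az":0,"gripper":1},{"x":-0.91,"y":0,"z":0.02,"ax":0,"ay":0,"az":0,"gripper":1},{"x":-0.91,"y":0,"z":0.02,"ax":0,"ay":0,"az":0,"gripper":1}]}}

```text
clock: 25.8
ee_pos: [0.6286, -0.016, 0.1852]
ee_rot: [[0.053, 0.999, 0.002], [0.999, -0.053, -0.001], [-0.001, 0.002, -1.0]]
ft_force: [-0.6, -2.7, 4.7]
grip_width: 0.0151
grip_force: 61.6
```

{"name": "move_arm", "arguments": {"series": [{"x":0,"y":-0.015,"z":0.005,"ax":0,"ay":0,"az":0,"gripper":1},{"x":0,"y":-0.015,"z":0.01,"ax":0,"ay":0,"az":0,"gripper":1},{"x":0,"y":-0.015,"z":0.01,"ax":0,"ay":0,"az":0,"gripper":0.7},{"x":0,"y":-0.015,"z":0.01,"ax":0,"ay":0,"az":0,"gripper":0.6},{"x":0,"y":-0.015,"z":0.01,"ax":0,"ay":0,"az":0,"gripper":0.5},{"x":0,"y":-0.015,"z":0.01,"ax":0,"ay":0,"az":0,"gripper":0.5},{"x":0,"y":-0.015,"z":0.01,"ax":0,"ay":0,"az":0,"gripper":0.5},{"x":0,"y":-0.015,"z":-0.3,"ax":0,"ay":0,"az":0,"gripper":0.5},{"x":0,"y":-0.015,"z":-0.6,"ax":0,"ay":0,"az":0,"gripper":0.5},{"x":0,"y":-0.015,"z":-0.8,"ax":0,"ay":0,"az":0,"gripper":0.5},{"x":0,"y":-0.015,"z":-0.8,"ax":0,"ay":0,"az":0,"gripper":0.5}]}}

```text
clock: 26.72
ee_pos: [0.6286, -0.0167, 0.2865]
ee_rot: [[0.054, 0.998, 0.011], [0.999, -0.054, -0.001], [-0.001, 0.011, -1.0]]
ft_force: [0.2, -0.2, 1.7]
grip_width: 0.0429
grip_force: 0.0
```

Run:
```python
from h import *
s=monitor.sense();print(s['clock'],s['ee_pos'])
ims=[]
for n,f in(('scene','s3'),('top','t3')):
    snap(n,f)
    for q in('gate_tip','hinge','catch','joystick'): print(n,q,[(np.round(d['pixel'],1).tolist(),round(d['p'],2)) for d in spotter.landmark_of(n,q)])
a=cv2.imread('pics/s3_raw.png')[60:250,190:360];b=cv2.imread('pics/t3_raw.png')[120:250,140:380]
cv2.imwrite('pics/c3.png',np.hstack([cv2.resize(a,(400,447),interpolation=cv2.INTER_CUBIC),cv2.resize(b,(400,447))]))
p=[.6278,.0115,-.0545]
for n in('scene','top'):
  c=cam(n)
  for th in(1.6,1.7,1.8,1.9):
    print(n,th,proj(c,pose2(p,[[-.035,.175-.182*np.cos(th),.15+.182*np.sin(th)]])).round(1).tolist(), proj(c,pose2(p,[[-.035,.175,.15]])).round(1).tolist())
```

```text
26.7167 [ 0.62861996 -0.0167418   0.28652174]
scene gate_tip [([265.3, 184.7], 0.51), ([318.1, 104.1], 0.46)]
scene hinge [([302.2, 149.1], 0.93)]
scene catch [([265.8, 184.2], 0.76)]
scene joystick [([157.1, 323.8], 0.9), ([219.1, 218.5], 0.76), ([318.5, 256.9], 0.7), ([218.6, 164.6], 0.63), ([145.7, 217.9], 0.58), ([268.0, 186.5], 0.25)]
top gate_tip [([160.4, 158.1], 0.61), ([279.1, 171.6], 0.5)]
top hinge [([188.2, 171.8], 0.95), ([246.3, 164.1], 0.35)]
top catch [([241.2, 174.3], 0.97)]
top joystick [([330.6, 276.2], 0.78), ([394.4, 203.2], 0.67), ([284.2, 220.4], 0.63), ([262.7, 118.7], 0.51)]
scene 1.6 [[311.4, 108.2]] [[304.1, 147.9]]
scene 1.7 [[314.9, 104.7]] [[304.1, 147.9]]
scene 1.8 [[318.2, 101.8]] [[304.1, 147.9]]
scene 1.9 [[321.3, 99.4]] [[304.1, 147.9]]
top 1.6 [[168.8, 157.8]] [[186.3, 172.4]]
top 1.7 [[161.7, 157.7]] [[186.3, 172.4]]
top 1.8 [[154.9, 157.8]] [[186.3, 172.4]]
top 1.9 [[148.5, 158.0]] [[186.3, 172.4]]
```

View pics/c3.png

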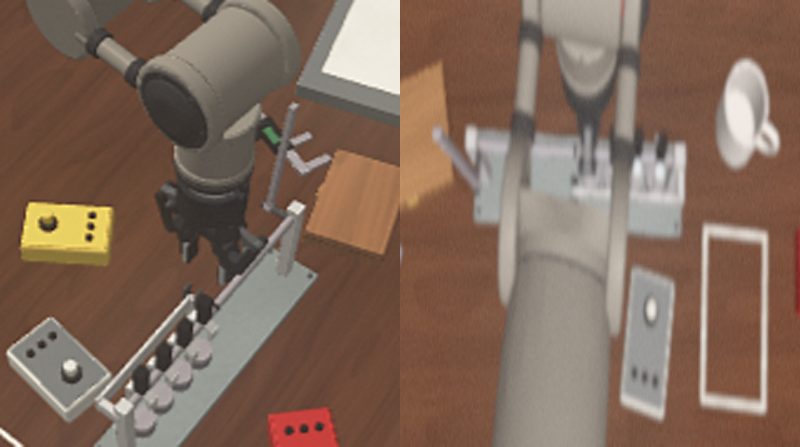

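All four hang upright behind the guard (left panel, grips (140,378) to (205,305)). The gate is open at about 1.73 rad, its tip at (293,105). The white joystick is still at (648,340). Next I go round to the left of the gate.

{"name": "move_arm", "arguments": {"series": [{"x":0,"y":-0.3,"z":0,"ax":0,"ay":0,"az":0,"gripper":0.6},{"x":0.2,"y":-0.6,"z":0,"ax":0,"ay":0,"az":0,"gripper":0.8},{"x":0.4,"y":-0.9,"z":0,"ax":0,"ay":0,"az":0,"gripper":1},{"x":0.6,"y":-1,"z":0,"ax":0,"ay":0,"az":0,"gripper":1},{"x":0.6,"y":-1,"z":0,"ax":0,"ay":0,"az":0,"gripper":1}]}}

```text
clock: 27.63
ee_pos: [0.5077, 0.0654, 0.2807]
ee_rot: [[0.051, 0.999, -0.001], [0.999, -0.051, 0.002], [0.002, -0.001, -1.0]]
ft_force: [0.6, 0.3, -0.6]
grip_width: -0.0003
grip_force: 0.0
```

{"name": "move_arm", "arguments": {"series": [{"x":0.3,"y":0,"z":0,"ax":0,"ay":0,"az":0,"gripper":1},{"x":0.6,"y":0,"z":0,"ax":0,"ay":0,"az":0,"gripper":1},{"x":1,"y":0,"z":0,"ax":0,"ay":0,"az":0,"gripper":1},{"x":1,"y":0,"z":0,"ax":0,"ay":0,"az":0,"gripper":1},{"x":1,"y":0,"z":0,"ax":0,"ay":0,"az":0,"gripper":1}]}}

```text
clock: 28.05
ee_pos: [0.5172, 0.1838, 0.2796]
ee_rot: [[0.05, 0.999, -0.0], [0.999, -0.05, 0.0], [0.0, -0.0, -1.0]]
ft_force: [0.6, -0.9, 0.3]
grip_width: 0.0003
grip_force: 0.0
```

{"name": "move_arm", "arguments": {"series": [{"x":0.3,"y":0,"z":0,"ax":0,"ay":0,"az":0,"gripper":1},{"x":0.675,"y":0,"z":0,"ax":0,"ay":0,"az":0,"gripper":1},{"x":0.675,"y":0,"z":0,"ax":0,"ay":0,"az":0,"gripper":1},{"x":0.675,"y":0,"z":0,"ax":0,"ay":0,"az":0,"gripper":1}]}}

```text
clock: 28.38
ee_pos: [0.5218, 0.263, 0.2795]
ee_rot: [[0.052, 0.999, -0.001], [0.999, -0.052, -0.001], [-0.001, -0.0, -1.0]]
ft_force: [0.6, -0.4, -0.2]
grip_width: 0.0004
grip_force: 0.0
```

{"name": "move_arm", "arguments": {"series": [{"x":0,"y":0.2,"z":-0.07,"ax":0,"ay":0,"az":0,"gripper":1},{"x":0,"y":0.45,"z":-0.07,"ax":0,"ay":0,"az":0,"gripper":1},{"x":0,"y":0.705,"z":-0.07,"ax":0,"ay":0,"az":0,"gripper":1},{"x":0,"y":0.705,"z":-0.07,"ax":0,"ay":0,"az":0,"gripper":1},{"x":0,"y":0.705,"z":-0.07,"ax":0,"ay":0,"az":0,"gripper":1}]}}

```text
clock: 28.8
ee_pos: [0.6075, 0.2549, 0.287]
ee_rot: [[0.058, 0.998, -0.002], [0.998, -0.058, -0.001], [-0.001, -0.002, -1.0]]
ft_force: [-0.4, 0.0, -0.1]
grip_width: -0.0004
grip_force: 0.0
```

Run:
```python
from h import *
s=monitor.sense();snap('wrist','w8');snap('scene','s8');p=s['ee_pos'];d=p[:2]-[.6278,.0115];R=Rot.from_euler('z',.0545).as_matrix()[:2,:2];print(p,'u,v',R@d)
cv2.imwrite('pics/c8.png',np.hstack([cv2.resize(cv2.imread('pics/w8_raw.png'),(460,345)),cv2.resize(cv2.imread('pics/s8_raw.png')[70:220,230:370],(322,345),interpolation=cv2.INTER_CUBIC)]))
```

```text
[0.607518   0.25488385 0.28701631] u,v [-0.03350974  0.24191766]
```

View pics/c8.png

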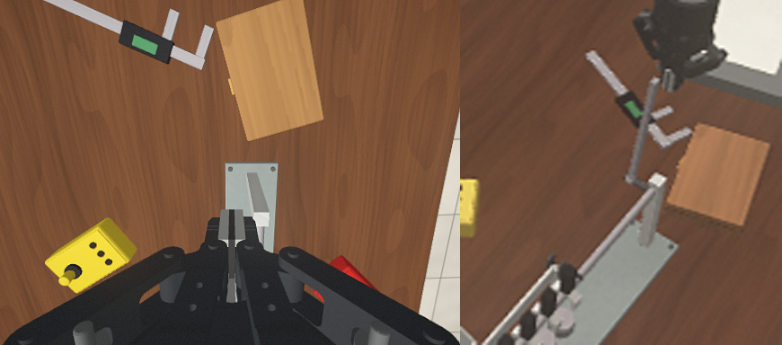

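The closed fingers stand just left of the gate bar (right panel: bar tip (653,85), fingers (668,80)). Pushing to the right and down.

{"name": "move_arm", "arguments": {"series": [{"x":-0.12,"y":-0.01,"z":0,"ax":0,"ay":0,"az":0,"gripper":1},{"x":-0.25,"y":-0.01,"z":0,"ax":0,"ay":0,"az":0,"gripper":1},{"x":-0.4,"y":-0.01,"z":0,"ax":0,"ay":0,"az":0,"gripper":1},{"x":-0.55,"y":-0.01,"z":0,"ax":0,"ay":0,"az":0,"gripper":1},{"x":-0.7,"y":-0.01,"z":0.02,"ax":0,"ay":0,"az":0,"gripper":1},{"x":-0.84,"y":-0.01,"z":0.06,"ax":0,"ay":0,"az":0,"gripper":1},{"x":-0.96,"y":-0.01,"z":0.11,"ax":0,"ay":0,"az":0,"gripper":1},{"x":-0.96,"y":-0.01,"z":0.11,"ax":0,"ay":0,"az":0,"gripper":1}]}}

```text
clock: 29.57
ee_pos: [0.5975, 0.1397, 0.2752]
ee_rot: [[0.057, 0.998, -0.001], [0.998, -0.057, -0.001], [-0.001, -0.001, -1.0]]
ft_force: [0.3, 0.4, -0.5]
grip_width: 0.0006
grip_force: 0.0
```

{"name": "move_arm", "arguments": {"series": [{"x":-0.12,"y":0,"z":0.07,"ax":0,"ay":0,"az":0,"gripper":1},{"x":-0.23,"y":0,"z":0.165,"ax":0,"ay":0,"az":0,"gripper":1},{"x":-0.33,"y":0,"z":0.265,"ax":0,"ay":0,"az":0,"gripper":1},{"x":-0.415,"y":0,"z":0.38,"ax":0,"ay":0,"az":0,"gripper":1},{"x":-0.485,"y":0,"z":0.505,"ax":0,"ay":0,"az":0,"gripper":1},{"x":-0.535,"y":0,"z":0.635,"ax":0,"ay":0,"az":0,"gripper":1},{"x":-0.57,"y":0,"z":0.77,"ax":0,"ay":0,"az":0,"gripper":1},{"x":-0.585,"y":0,"z":0.86,"ax":0,"ay":0,"az":0,"gripper":1},{"x":-0.585,"y":0,"z":0.86,"ax":0,"ay":0,"az":0,"gripper":1}]}}

```text
clock: 30.32
ee_pos: [0.5933, 0.0728, 0.1702]
ee_rot: [[0.055, 0.998, -0.004], [0.999, -0.055, 0.0], [-0.0, -0.004, -1.0]]
ft_force: [-0.1, -0.4, -0.4]
grip_width: 0.0
grip_force: 0.0
```

{"name": "move_arm", "arguments": {"series": [{"x":0,"y":0,"z":0.03,"ax":0,"ay":0,"az":0,"gripper":1},{"x":0,"y":0,"z":0.05,"ax":0,"ay":0,"az":0,"gripper":1},{"x":0,"y":0,"z":0.06,"ax":0,"ay":0,"az":0,"gripper":1},{"x":0,"y":0,"z":0.06,"ax":0,"ay":0,"az":0,"gripper":1}]}}

```text
clock: 30.65
ee_pos: [0.595, 0.0733, 0.1654]
ee_rot: [[0.054, 0.999, 0.001], [0.999, -0.054, 0.0], [0.0, 0.001, -1.0]]
ft_force: [0.4, -0.6, -0.6]
grip_width: 0.0003
grip_force: 0.0
```

Run:
```python
from h import *
p=[.6278,.0115,-.0545]
for n in('scene','wrist'):
    c=cam(n); snap(n,n+'9')
    print(n,[(np.round(d['pixel'],1).tolist(),round(d['p'],2)) for d in spotter.landmark_of(n,'gate_tip')])
    m=spotter.cut_out(n,'gate')
    for d in m: 
        ys,xs=np.nonzero(d['region']); print('gate',round(d['p'],2),d['pixel'],xs.min(),xs.max(),ys.min(),ys.max())
    for th in(0,.1,.3): print(th,proj(c,pose2(p,[[-.035,.175-.182*np.cos(th),.15+.182*np.sin(th)],[-.035,.175-.09*np.cos(th),.15+.09*np.sin(th)]])).round(1).tolist())
```

```text
scene [([278.8, 214.1], 0.58), ([275.2, 187.7], 0.53)]
gate 0.55 [275.6, 176.0] 271 304 147 184
gate 0.39 [279.5, 204.3] 229 323 145 267
0 [[270.2, 186.4], [287.8, 166.4]]
0.1 [[270.5, 183.0], [288.1, 164.7]]
0.3 [[272.3, 174.9], [289.1, 160.7]]
wrist [([256.4, 334.5], 0.89)]
gate 0.55 [259.2, 112.6] 247 269 0 336
0 [[258.6, 334.4], [258.8, 202.0]]
0.1 [[258.7, 356.9], [258.9, 206.6]]
0.3 [[259.2, 410.4], [259.2, 212.1]]
```

The networks place the gate near closed. I press down a bit further until contact shows.

{"name": "move_arm", "arguments": {"series": [{"x":0,"y":0,"z":0.02,"ax":0,"ay":0,"az":0,"gripper":1},{"x":0,"y":0,"z":0.035,"ax":0,"ay":0,"az":0,"gripper":1},{"x":0,"y":0,"z":0.035,"ax":0,"ay":0,"az":0,"gripper":1}]}}

```text
clock: 31.2
ee_pos: [0.5952, 0.073, 0.1638]
ee_rot: [[0.054, 0.999, 0.003], [0.999, -0.054, -0.0], [0.0, 0.003, -1.0]]
ft_force: [-5.1, -0.4, 17.6]
grip_width: -0.0001
grip_force: 8.7
```

Contact at 17.6 N: the bar is seated. Lifting off, then looking at the joystick.

{"name": "move_arm", "arguments": {"series": [{"x":0,"y":0,"z":-0.3,"ax":0,"ay":0,"az":0,"gripper":1},{"x":0,"y":0,"z":-0.6,"ax":0,"ay":0,"az":0,"gripper":1},{"x":0,"y":-0.2,"z":-0.9,"ax":0,"ay":0,"az":0,"gripper":1},{"x":0,"y":-0.5,"z":-1,"ax":0,"ay":0,"az":0,"gripper":0.6},{"x":0,"y":-1,"z":-1,"ax":0,"ay":0,"az":0,"gripper":0.5},{"x":0,"y":-1,"z":-1,"ax":0,"ay":0,"az":0,"gripper":0.5},{"x":0,"y":-1,"z":-1,"ax":0,"ay":0,"az":0,"gripper":0.5}]}}

```text
clock: 31.78
ee_pos: [0.4715, 0.0799, 0.2817]
ee_rot: [[0.054, 0.999, -0.0], [0.999, -0.054, 0.0], [0.0, -0.0, -1.0]]
ft_force: [2.1, 0.7, 0.5]
grip_width: 0.0424
grip_force: 0.0
```

{"name": "move_arm", "arguments": {"series": [{"x":-0.9,"y":0,"z":-0.3,"ax":0,"ay":0,"az":0,"gripper":0.5},{"x":-0.9,"y":0,"z":-0.3,"ax":0,"ay":0,"az":0,"gripper":0.5},{"x":-0.9,"y":0,"z":-0.3,"ax":0,"ay":0,"az":0,"gripper":0.5},{"x":-0.9,"y":0,"z":-0.3,"ax":0,"ay":0,"az":0,"gripper":0.5}]}}

```text
clock: 32.12
ee_pos: [0.4704, -0.033, 0.3185]
ee_rot: [[0.059, 0.998, 0.004], [0.998, -0.059, -0.003], [-0.003, 0.004, -1.0]]
ft_force: [0.1, 0.2, -0.4]
grip_width: 0.0424
grip_force: 0.0
```

{"name": "move_arm", "arguments": {"series": [{"x":-1,"y":-0.1,"z":0,"ax":0,"ay":0,"az":0,"gripper":0.5},{"x":-1,"y":-0.1,"z":0,"ax":0,"ay":0,"az":0,"gripper":0.5},{"x":-1,"y":-0.1,"z":0,"ax":0,"ay":0,"az":0,"gripper":0.5},{"x":-1,"y":-0.1,"z":0,"ax":0,"ay":0,"az":0,"gripper":0.5}]}}

```text
clock: 32.45
ee_pos: [0.4503, -0.1531, 0.3161]
ee_rot: [[0.06, 0.998, -0.001], [0.998, -0.06, -0.002], [-0.002, -0.001, -1.0]]
ft_force: [0.5, 0.6, -0.2]
grip_width: 0.0427
grip_force: 0.0
```

Run:
```python
from h import *
s=monitor.sense();print(s['clock'],s['ee_pos'])
p=[.6278,.0115,-.0545]
c=cam('wrist'); im=snap('wrist','w10'); snap('scene','s10'); 
for n in('wrist','scene'):
    c=cam(n)
    for q in('joystick','gate_tip','catch'): print(n,q,[(np.round(d['pixel'],1).tolist(),round(d['p'],2)) for d in spotter.landmark_of(n,q)])
    print(proj(c,pose2(p,[[-.035,-.007,.15],[-.035,.175-.182*np.cos(.15),.15+.182*np.sin(.15)]])).round(1).tolist(), 'joy',proj(c,[[.468,-.12,0],[.468,-.12,.04]]).round(1).tolist())
b=cv2.imread('pics/w10_raw.png');a=cv2.imread('pics/s10_raw.png')[130:290,170:330]
cv2.imwrite('pics/c10.png',np.hstack([cv2.resize(b,(500,375)),cv2.resize(a,(300,375),interpolation=cv2.INTER_CUBIC)]))
```

```text
32.45 [ 0.4502913  -0.15310476  0.31606826]
wrist joystick [([264.0, 134.4], 0.92), ([507.0, 65.5], 0.76), ([162.3, 218.6], 0.68), ([307.2, 320.3], 0.68), ([169.6, 1.0], 0.61), ([414.0, 156.2], 0.4)]
wrist gate_tip []
wrist catch []
[[400.8, 8.1], [417.4, -6.2]] joy [[267.0, 138.6], [267.9, 141.5]]
scene joystick [([316.8, 256.1], 0.92), ([218.2, 162.2], 0.75), ([146.1, 218.6], 0.68), ([155.6, 321.7], 0.64), ([272.8, 185.1], 0.62)]
scene gate_tip [([271.1, 184.6], 0.63), ([267.8, 181.5], 0.42)]
scene catch [([266.3, 184.4], 0.85), ([215.6, 217.0], 0.29)]
[[270.2, 186.4], [270.8, 181.2]] joy [[216.1, 219.0], [215.1, 213.3]]
```

View pics/c10.png

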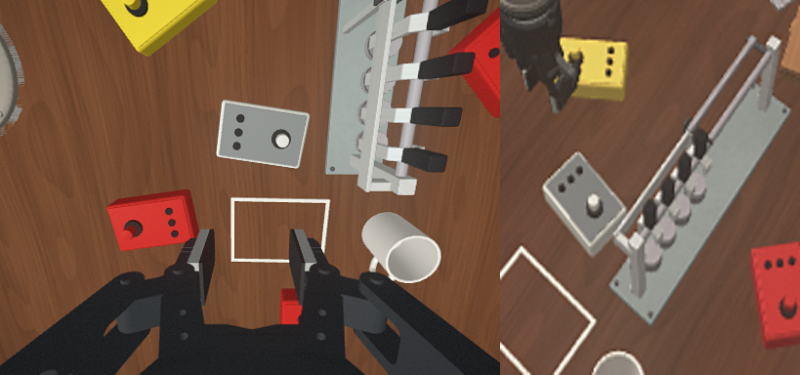

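The wrist picture shows the white joystick at (263,134) with its knob at (282,140). It is neither red nor yellow, unlike the boxes at (155,220), (160,20) and (480,60). The outline is at (280,230), and the gate bar lies closed in line with the guard. Measuring both poses by fit.

```bash
cat > joy.py <<'E'
from fit import *
def mask(im,roi):
    hsv=cv2.cvtColor(im,cv2.COLOR_BGR2HSV); m=np.zeros(im.shape[:2],np.uint8); x0,y0,x1,y1=roi
    m[y0:y1,x0:x1]=(hsv[y0:y1,x0:x1,1]<70); return m
def biggest(m):
    k,l,st,_=cv2.connectedComponentsWithStats(m); return (l==1+np.argmax(st[1:,4])).astype(np.uint8)
def fill(m):
    cs,_=cv2.findContours(m,cv2.RETR_EXTERNAL,cv2.CHAIN_APPROX_NONE); o=np.zeros_like(m); cv2.drawContours(o,cs,-1,1,-1); return o
def fitbox(c,m,L,p0,sil=True):
    S=3; M=cv2.resize(m,None,fx=S,fy=S,interpolation=cv2.INTER_NEAREST)
    def f(d):
        q=((proj(c,pose2(p0+d*[.001,.001,.02],L))+.5)*S-.5); o=np.zeros_like(M); cv2.fillConvexPoly(o,cv2.convexHull(np.round(q*16).astype(np.int32)),1,shift=4); return float((o!=M).sum())/M.sum()
    b=min((minimize(f,[0,0,d],method='Nelder-Mead',options=dict(initial_simplex=np.array([[0,0,d],[8,0,d],[0,8,d],[0,0,d+5.]]))) for d in(-6,0,6)),key=lambda r:r.fun)
    return p0+b.x*[.001,.001,.02],b.fun
JB=box(-65,65,-42,42,0,40)
def joypose(c,im,p0,roi): return fitbox(c,fill(biggest(mask(im,roi))),JB,np.array(p0))
E
python3 - <<'E'
from joy import *
c=cam('wrist');im=cv2.imread('pics/w10_raw.png')
print('joy',joypose(c,im,[.468,-.12,-.2],(210,90,325,178)))
m=biggest(mask(im,(228,196,345,272)));m=fill(m)
O=box(-84.5,84.5,-61.5,61.5,0,0)
print('outl',fitbox(c,m,O,np.array([.489,-.299,-.04])))
s=monitor.sense();print(s['ee_pos'],s['ee_rot'].round(3).tolist(),s['q'].round(0))
E
```

```text
joy (array([ 0.46811326, -0.11315569, -0.20060999]), np.float64(0.02616001527592133))
outl (array([ 0.49226408, -0.28884506, -0.07280517]), np.float64(0.07000971426657288))
[ 0.45087123 -0.14642431  0.31675515] [[0.052, 0.999, 0.0], [0.999, -0.052, 0.0], [0.0, 0.0, -1.0]] [-27.  11.  87.   0.  82. -24.]
```

Run:
```python
from joy import *
c=cam('wrist');snap('wrist','w11');im=cv2.imread('pics/w11_raw.png')
j=joypose(c,im,[.468,-.12,-.2],(210,85,325,185));print('joy',j)
O=box(-84.5,84.5,-61.5,61.5,0,0)
m=fill(biggest(mask(im,(226,190,345,272))));print('outl',fitbox(c,m,O,np.array([.489,-.299,-.04])),m.sum())
for pt in((234,201),(327,202),(321,260),(234,258)): pass
c=cam('top');snap('top','t11');im=cv2.imread('pics/t11_raw.png')
h=cv2.cvtColor(im,cv2.COLOR_BGR2HSV);m=np.zeros(im.shape[:2],np.uint8);x0,y0,x1,y1=315,180,368,248;m[y0:y1,x0:x1]=h[y0:y1,x0:x1,1]<70
print('outl top',fitbox(c,fill(biggest(m)),O,np.array([.489,-.299,-.04])))
im0=cv2.imread('pics/top0.png');h=cv2.cvtColor(im0,cv2.COLOR_BGR2HSV);m[:]=0;m[y0:y1,x0:x1]=h[y0:y1,x0:x1,1]<70
print('outl top0',fitbox(c,fill(biggest(m)),O,np.array([.489,-.299,-.04])))
```

```text
joy (array([ 0.46778442, -0.12059069, -0.20946656]), np.float64(0.030220669125736104))
outl (array([ 0.49167255, -0.29649833, -0.07288134]), np.float64(0.04664717959425131)) 6386
outl top (array([ 0.48786418, -0.31030242, -0.04712788]), np.float64(0.403927262670262))
outl top0 (array([ 0.48919632, -0.29889985, -0.06195662]), np.float64(0.12162507017812484))
```

{"name": "move_arm", "arguments": {"series": [{"x":0.19,"y":0.36,"z":0.3,"ax":0,"ay":0,"az":0,"gripper":0.35},{"x":0.19,"y":0.36,"z":0.6,"ax":0,"ay":0,"az":0,"gripper":0.35},{"x":0.19,"y":0.36,"z":1,"ax":0,"ay":0,"az":0,"gripper":0.35},{"x":0.19,"y":0.36,"z":1,"ax":0,"ay":0,"az":0,"gripper":0.35},{"x":0.19,"y":0.36,"z":1,"ax":0,"ay":0,"az":0,"gripper":0.35}]}}

```text
clock: 33.37
ee_pos: [0.493, -0.1255, 0.1926]
ee_rot: [[0.053, 0.999, -0.008], [0.999, -0.053, 0.003], [0.003, -0.008, -1.0]]
ft_force: [-0.9, 0.9, -0.4]
grip_width: 0.0556
grip_force: 0.0
```

{"name": "move_arm", "arguments": {"series": [{"x":0,"y":0,"z":0.3,"ax":0,"ay":0,"az":0,"gripper":0.35},{"x":0,"y":0,"z":0.6,"ax":0,"ay":0,"az":0,"gripper":0.35},{"x":0,"y":0,"z":0.8,"ax":0,"ay":0,"az":0,"gripper":0.35},{"x":0,"y":0,"z":0.8,"ax":0,"ay":0,"az":0,"gripper":0.35},{"x":0,"y":0,"z":0.8,"ax":0,"ay":0,"az":0,"gripper":0.35}]}}

```text
clock: 33.78
ee_pos: [0.4954, -0.1272, 0.1016]
ee_rot: [[0.054, 0.999, 0.0], [0.999, -0.054, -0.0], [0.0, 0.0, -1.0]]
ft_force: [0.5, -0.7, 0.2]
grip_width: 0.0557
grip_force: 0.0
```

Run:
```python
from joy import *
c=cam('wrist');s=monitor.sense();snap('wrist','w12');im=cv2.imread('pics/w12_raw.png');print(s['ee_pos'])
k=proj(c,[[.4952,-.1264,.07],[.4952,-.1264,.04]]);print(k.round(1))
for d in spotter.boxes_of('wrist','joystick'): print(d)
x,y=k[0].astype(int); cv2.imwrite('pics/c12.png',cv2.resize(im,(640,480)))
```

```text
[ 0.49543609 -0.12721217  0.10161436]
[[256.4 229.8]
 [256.5 213.1]]
{'pixel': [15.8, 12.6], 'p': 0.76}
{'pixel': [218.3, 195.0], 'p': 0.73}
{'pixel': [27.7, 317.8], 'p': 0.67}
{'pixel': [411.6, 172.1], 'p': 0.23}
```

View pics/c12.png

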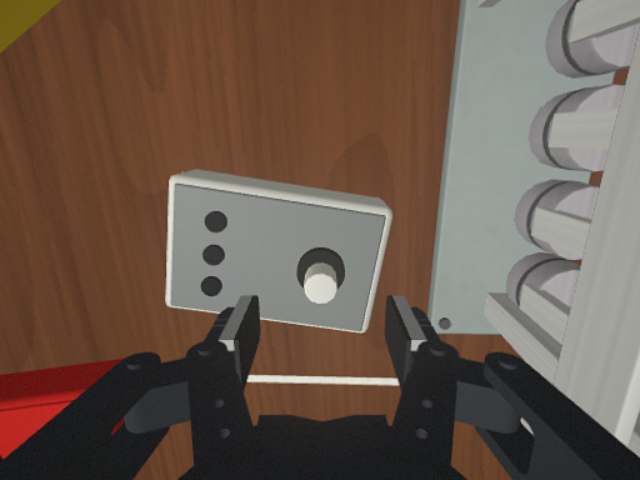

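The white box's knob shows at (320,288), exactly where predicted and between the jaws. Gripping the knob.

{"name": "move_arm", "arguments": {"series": [{"x":0,"y":0,"z":0.2,"ax":0,"ay":0,"az":0,"gripper":0.35},{"x":0,"y":0,"z":0.4,"ax":0,"ay":0,"az":0,"gripper":0.35},{"x":0,"y":0,"z":0.4,"ax":0,"ay":0,"az":0,"gripper":0.5},{"x":0,"y":0,"z":0.4,"ax":0,"ay":0,"az":0,"gripper":0.8},{"x":0,"y":0,"z":0.4,"ax":0,"ay":0,"az":0,"gripper":1},{"x":0,"y":0,"z":0.4,"ax":0,"ay":0,"az":0,"gripper":1},{"x":0,"y":0,"z":0.4,"ax":0,"ay":0,"az":0,"gripper":1},{"x":0,"y":0,"z":0.4,"ax":0,"ay":0,"az":0,"gripper":1}]}}

```text
clock: 34.55
ee_pos: [0.4957, -0.1276, 0.055]
ee_rot: [[0.054, 0.999, 0.002], [0.999, -0.054, -0.001], [-0.001, 0.002, -1.0]]
ft_force: [-2.9, -0.0, 5.7]
grip_width: 0.0156
grip_force: 58.5
```

{"name": "move_arm", "arguments": {"series": [{"x":-0.15,"y":0.03,"z":0,"ax":0,"ay":0,"az":-0.01,"gripper":1},{"x":-0.3,"y":0.06,"z":0,"ax":0,"ay":0,"az":-0.02,"gripper":1},{"x":-0.45,"y":0.09,"z":0,"ax":0,"ay":0,"az":-0.03,"gripper":1},{"x":-0.6,"y":0.11,"z":0,"ax":0,"ay":0,"az":-0.04,"gripper":1},{"x":-0.71,"y":0.13,"z":0,"ax":0,"ay":0,"az":-0.046,"gripper":1},{"x":-0.71,"y":0.13,"z":0,"ax":0,"ay":0,"az":-0.046,"gripper":1},{"x":-0.71,"y":0.13,"z":0,"ax":0,"ay":0,"az":-0.046,"gripper":1}]}}

```text
clock: 35.13
ee_pos: [0.507, -0.2146, 0.0541]
ee_rot: [[-0.089, 0.996, 0.003], [0.996, 0.089, -0.003], [-0.003, 0.003, -1.0]]
ft_force: [0.1, -4.7, -1.3]
grip_width: 0.0161
grip_force: 59.7
```

{"name": "move_arm", "arguments": {"series": [{"x":-0.15,"y":0.01,"z":0,"ax":0,"ay":0,"az":0,"gripper":1},{"x":-0.3,"y":0.015,"z":0,"ax":0,"ay":0,"az":0,"gripper":1},{"x":-0.45,"y":0.02,"z":0,"ax":0,"ay":0,"az":0,"gripper":1},{"x":-0.6,"y":0.028,"z":0,"ax":0,"ay":0,"az":0,"gripper":1},{"x":-0.715,"y":0.028,"z":0,"ax":0,"ay":0,"az":0,"gripper":1},{"x":-0.715,"y":0.028,"z":0,"ax":0,"ay":0,"az":0,"gripper":1},{"x":-0.715,"y":0.028,"z":0,"ax":0,"ay":0,"az":0,"gripper":1},{"x":-0.715,"y":0.028,"z":0,"ax":0,"ay":0,"az":0,"gripper":1}]}}

```text
clock: 35.8
ee_pos: [0.5167, -0.2971, 0.0526]
ee_rot: [[-0.09, 0.996, -0.001], [0.996, 0.09, 0.001], [0.001, -0.001, -1.0]]
ft_force: [0.1, 0.7, 0.5]
grip_width: 0.0003
grip_force: 0.0
```

{"name": "move_arm", "arguments": {"series": [{"x":0,"y":0,"z":0,"ax":0,"ay":0,"az":0,"gripper":0.7},{"x":0,"y":0,"z":0,"ax":0,"ay":0,"az":0,"gripper":0.5},{"x":0,"y":0,"z":0,"ax":0,"ay":0,"az":0,"gripper":0.5},{"x":0,"y":0,"z":0,"ax":0,"ay":0,"az":0,"gripper":0.5},{"x":0,"y":0,"z":-0.3,"ax":0,"ay":0,"az":0,"gripper":0.5},{"x":0,"y":0,"z":-0.6,"ax":0,"ay":0,"az":0,"gripper":0.5},{"x":0,"y":0,"z":-1,"ax":0,"ay":0,"az":0,"gripper":0.5},{"x":0,"y":0,"z":-1,"ax":0,"ay":0,"az":0,"gripper":0.5}]}}

```text
clock: 36.47
ee_pos: [0.5196, -0.3, 0.1802]
ee_rot: [[-0.09, 0.996, 0.01], [0.996, 0.09, -0.007], [-0.008, 0.009, -1.0]]
ft_force: [1.2, -0.8, 0.7]
grip_width: 0.0426
grip_force: 0.0
```

{"name": "move_arm", "arguments": {"series": [{"x":0,"y":-0.3,"z":-0.3,"ax":0,"ay":0,"az":0,"gripper":0.5},{"x":-0.3,"y":-0.6,"z":-0.7,"ax":0,"ay":0,"az":0,"gripper":0.5},{"x":-0.5,"y":-0.6,"z":-1,"ax":0,"ay":0,"az":0,"gripper":0.5},{"x":-0.5,"y":-0.6,"z":-1,"ax":0,"ay":0,"az":0,"gripper":0.5},{"x":-0.5,"y":-0.6,"z":-1,"ax":0,"ay":0,"az":0,"gripper":0.5},{"x":-0.5,"y":-0.6,"z":-1,"ax":0,"ay":0,"az":0,"gripper":0.5},{"x":-0.5,"y":-0.6,"z":-1,"ax":0,"ay":0,"az":0,"gripper":0.5}]}}

```text
clock: 37.05
ee_pos: [0.4504, -0.3639, 0.2917]
ee_rot: [[-0.09, 0.996, -0.001], [0.996, 0.09, 0.001], [0.001, -0.001, -1.0]]
ft_force: [-0.3, 0.4, -0.5]
grip_width: 0.0427
grip_force: 0.0
```

Run:
```python
from joy import *
s=monitor.sense();print(s['clock'],s['ee_pos'],abs(s['joint_velocities']).max())
c=cam('wrist');snap('wrist','w13');im=cv2.imread('pics/w13_raw.png')
pj=[.490,-.298,-.065]
q=proj(c,pose2(pj,JB));print(q.min(0),q.max(0))
# wood-relative masks: component = box; outline separately
x0,y0=np.maximum(q.min(0)-30,0).astype(int);x1,y1=np.minimum(q.max(0)+30,[511,383]).astype(int)
m=mask(im,(x0,y0,x1,y1));k,l,st,ce=cv2.connectedComponentsWithStats(m);print([(st[i].tolist()) for i in range(1,k) if st[i,4]>60])
for n in('wrist','scene'):
    if n=='scene': snap('scene','s13')
    print(n,[(np.round(d['pixel'],1).tolist(),round(d['p'],2)) for d in spotter.landmark_of(n,'joystick')],proj(cam(n),[[.49,-.298,0]]))
print('scene gate_tip',[(np.round(d['pixel'],1).tolist(),round(d['p'],2)) for d in spotter.landmark_of('scene','gate_tip')])
```

```text
37.05 [ 0.45041614 -0.36387384  0.2917104 ] 1.1256773510089506
[238.49418021  77.0028458 ] [346.71584276 157.49980233]
[[225, 47, 133, 123, 4406]]
wrist [([294.7, 232.1], 0.86), ([288.8, 32.8], 0.77), ([141.5, 71.3], 0.57)] [[288.12830994 118.69278949]]
scene [([318.6, 257.5], 0.74), ([218.9, 162.4], 0.7), ([207.4, 234.4], 0.68), ([145.3, 220.1], 0.6), ([158.8, 325.2], 0.57)] [[186.78366909 265.07127759]]
scene gate_tip [([270.2, 188.1], 0.71)]
```

The knob slipped out of the jaws partway. Measuring where the box is now.

Run:
```python
from joy import *
s=monitor.sense();print(s['ee_pos'],s['ee_rot'].round(3).tolist())
cw,cs=cam('wrist'),cam('scene')
print(onz(cw,(288.8,32.8),0),onz(cs,(207.4,234.4),0))
snap('wrist','w14');im=cv2.imread('pics/w14_raw.png')
p0=np.r_[onz(cw,(288.8,32.8),0)[:2],-.1]
m=fill(cv2.morphologyEx(mask(im,(215,0,350,75)),cv2.MORPH_OPEN,np.ones((5,5))));m=biggest(m)
q=proj(cw,pose2(p0,JB));print(q.min(0),q.max(0));ys,xs=np.nonzero(m);print(xs.min(),xs.max(),ys.min(),ys.max(),m.sum())
print('joyW',fitbox(cw,m,JB,p0))
ims=cv2.imread('pics/s13_raw.png');q=proj(cs,pose2(p0,JB));x0,y0=(q.min(0)-12).astype(int);x1,y1=(q.max(0)+12).astype(int)
m=biggest(cv2.morphologyEx(mask(ims,(x0,y0,x1,y1)),cv2.MORPH_OPEN,np.ones((4,4))));print(x0,y0,x1,y1);ys,xs=np.nonzero(m);print(xs.min(),xs.max(),ys.min(),ys.max())
print('joyS',fitbox(cs,m,JB,p0))
```

```text
[ 0.45080127 -0.36358468  0.29158587] [[-0.091, 0.996, -0.001], [0.996, 0.091, 0.002], [0.002, -0.001, -1.0]]
[ 0.47743872 -0.18830845  0.        ] [ 0.47851641 -0.18002658  0.        ]
[233.53762342 -29.65078712] [354.6782142   76.10412484]
235 349 0 74 7784
joyW (array([ 0.47907679, -0.19505783,  0.00257034]), np.float64(0.040139317117734385))
167 197 241 269
182 229 215 260
joyS (array([ 0.48395118, -0.19684129, -0.08056631]), np.float64(0.06356589147286822))
```

{"name": "move_arm", "arguments": {"series": [{"x":0.3,"y":0.1,"z":0,"ax":0,"ay":0,"az":0.0493,"gripper":0},{"x":0.6,"y":0.2,"z":0,"ax":0,"ay":0,"az":0.0493,"gripper":0},{"x":1,"y":0.25,"z":0,"ax":0,"ay":0,"az":0.0493,"gripper":0},{"x":1,"y":0.25,"z":0,"ax":0,"ay":0,"az":0.0493,"gripper":0},{"x":1,"y":0.25,"z":0,"ax":0,"ay":0,"az":0.0493,"gripper":0},{"x":1,"y":0.25,"z":0,"ax":0,"ay":0,"az":0.0493,"gripper":0},{"x":1,"y":0.25,"z":0,"ax":0,"ay":0,"az":0.0493,"gripper":0}]}}

```text
clock: 37.93
ee_pos: [0.4697, -0.2433, 0.2926]
ee_rot: [[0.065, 0.998, -0.0], [0.998, -0.065, -0.0], [-0.0, 0.0, -1.0]]
ft_force: [-0.4, -0.5, 0.9]
grip_width: 0.0858
grip_force: 0.0
```

```bash
cat > jw.py <<'E'
import sys
from joy import *
f=sys.argv[1];p0=np.array([float(v) for v in sys.argv[2:5]])
s=monitor.sense();c=cam('wrist');snap('wrist',f);im=cv2.imread(f'pics/{f}_raw.png')
print(s['clock'],s['ee_pos'].round(4),s['ee_rot'].round(3).tolist())
q=proj(c,pose2(p0,JB));x0,y0=np.maximum(q.min(0)-20,0).astype(int);x1,y1=np.minimum(q.max(0)+20,[511,383]).astype(int)
m=biggest(fill(cv2.morphologyEx(mask(im,(x0,y0,x1,y1)),cv2.MORPH_OPEN,np.ones((5,5)))))
ys,xs=np.nonzero(m);print('roi',x0,y0,x1,y1,'mask',xs.min(),ys.min(),xs.max(),ys.max())
print('joy',fitbox(c,m,JB,p0))
E
python3 jw.py w15 .481 -.195 -.06
```

```text
37.9333 [ 0.4697 -0.2433  0.2926] [[0.065, 0.998, -0.0], [0.998, -0.065, -0.0], [-0.0, 0.0, -1.0]]
roi 193 75 333 179 mask 214 94 312 158
joy (array([ 0.4808114 , -0.19276174, -0.0701275 ]), np.float64(0.0290970629981439))
```

{"name": "move_arm", "arguments": {"series": [{"x":0.3,"y":0.07,"z":0,"ax":0,"ay":0,"az":0,"gripper":0},{"x":0.6,"y":0.07,"z":0.1,"ax":0,"ay":0,"az":0,"gripper":0},{"x":1,"y":0.07,"z":0.3,"ax":0,"ay":0,"az":0,"gripper":0},{"x":1,"y":0.07,"z":0.6,"ax":0,"ay":0,"az":0,"gripper":0},{"x":1,"y":0.07,"z":0.6,"ax":0,"ay":0,"az":0,"gripper":0}]}}

```text
clock: 38.4
ee_pos: [0.4826, -0.1204, 0.2148]
ee_rot: [[0.063, 0.998, -0.01], [0.998, -0.063, 0.005], [0.004, -0.011, -1.0]]
ft_force: [-1.4, 0.2, -0.5]
grip_width: 0.0852
grip_force: 0.0
```

{"name": "move_arm", "arguments": {"series": [{"x":0,"y":0,"z":0.3,"ax":0,"ay":0,"az":0,"gripper":0},{"x":0,"y":0,"z":0.6,"ax":0,"ay":0,"az":0,"gripper":0},{"x":0,"y":0,"z":1,"ax":0,"ay":0,"az":0,"gripper":0},{"x":0,"y":0,"z":1,"ax":0,"ay":0,"az":0,"gripper":0},{"x":0,"y":0,"z":1,"ax":0,"ay":0,"az":0,"gripper":0}]}}

```text
clock: 38.82
ee_pos: [0.4849, -0.1242, 0.0994]
ee_rot: [[0.066, 0.998, -0.005], [0.998, -0.066, 0.002], [0.002, -0.005, -1.0]]
ft_force: [0.3, -0.5, 0.9]
grip_width: 0.0853
grip_force: 0.0
```

{"name": "move_arm", "arguments": {"series": [{"x":0,"y":0,"z":0.3,"ax":0,"ay":0,"az":0,"gripper":0},{"x":0,"y":0,"z":0.6,"ax":0,"ay":0,"az":0,"gripper":0},{"x":0,"y":0,"z":0.66,"ax":0,"ay":0,"az":0,"gripper":0},{"x":0,"y":0,"z":0.66,"ax":0,"ay":0,"az":0,"gripper":0},{"x":0,"y":0,"z":0.66,"ax":0,"ay":0,"az":0,"gripper":0}]}}

```text
clock: 39.23
ee_pos: [0.4875, -0.1241, 0.0237]
ee_rot: [[0.065, 0.998, 0.003], [0.998, -0.065, -0.001], [-0.001, 0.003, -1.0]]
ft_force: [0.6, -0.9, 1.0]
grip_width: 0.0853
grip_force: 0.0
```

{"name": "move_arm", "arguments": {"series": [{"x":-0.1,"y":0.0,"z":0,"ax":0,"ay":0,"az":0,"gripper":0},{"x":-0.2,"y":0.02,"z":0,"ax":0,"ay":0,"az":0,"gripper":0},{"x":-0.3,"y":0.04,"z":0,"ax":0,"ay":0,"az":0,"gripper":0},{"x":-0.4,"y":0.06,"z":0,"ax":0,"ay":0,"az":0,"gripper":0},{"x":-0.5,"y":0.08,"z":0,"ax":0,"ay":0,"az":0,"gripper":0},{"x":-0.6,"y":0.1,"z":0,"ax":0,"ay":0,"az":0,"gripper":0},{"x":-0.7,"y":0.12,"z":0,"ax":0,"ay":0,"az":0,"gripper":0},{"x":-0.8,"y":0.14,"z":0,"ax":0,"ay":0,"az":0,"gripper":0},{"x":-0.9,"y":0.16,"z":0,"ax":0,"ay":0,"az":0,"gripper":0},{"x":-0.97,"y":0.18,"z":0,"ax":0,"ay":0,"az":0,"gripper":0},{"x":-1,"y":0.18,"z":0,"ax":0,"ay":0,"az":0,"gripper":0},{"x":-1,"y":0.18,"z":0,"ax":0,"ay":0,"az":0,"gripper":0}]}}

```text
clock: 40.23
ee_pos: [0.5003, -0.2461, 0.0235]
ee_rot: [[0.066, 0.998, 0.003], [0.998, -0.066, -0.001], [-0.001, 0.003, -1.0]]
ft_force: [-0.6, -0.3, -0.2]
grip_width: 0.0852
grip_force: 0.1
```

{"name": "move_arm", "arguments": {"series": [{"x":0.15,"y":0,"z":0,"ax":0,"ay":0,"az":0,"gripper":0},{"x":0.25,"y":0,"z":0,"ax":0,"ay":0,"az":0,"gripper":0},{"x":0.25,"y":0,"z":-0.3,"ax":0,"ay":0,"az":0,"gripper":0},{"x":0.25,"y":0,"z":-0.6,"ax":0,"ay":0,"az":0,"gripper":0},{"x":0.25,"y":0,"z":-1,"ax":0,"ay":0,"az":0,"gripper":0},{"x":0.25,"y":0,"z":-1,"ax":0,"ay":0,"az":0,"gripper":0}]}}

```text
clock: 40.73
ee_pos: [0.5048, -0.2161, 0.1493]
ee_rot: [[0.064, 0.998, 0.011], [0.998, -0.064, -0.007], [-0.006, 0.011, -1.0]]
ft_force: [1.0, -1.2, -0.3]
grip_width: 0.0852
grip_force: 0.0
```

{"name": "move_arm", "arguments": {"series": [{"x":-0.3,"y":-0.1,"z":-0.3,"ax":0,"ay":0,"az":0,"gripper":0},{"x":-0.6,"y":-0.1,"z":-0.6,"ax":0,"ay":0,"az":0,"gripper":0},{"x":-0.95,"y":-0.1,"z":-1,"ax":0,"ay":0,"az":0,"gripper":0},{"x":-0.95,"y":-0.1,"z":-1,"ax":0,"ay":0,"az":0,"gripper":0},{"x":-0.95,"y":-0.1,"z":-1,"ax":0,"ay":0,"az":0,"gripper":0},{"x":-0.95,"y":-0.1,"z":-1,"ax":0,"ay":0,"az":0,"gripper":0},{"x":-0.95,"y":-0.1,"z":-1,"ax":0,"ay":0,"az":0,"gripper":0}]}}

```text
clock: 41.32
ee_pos: [0.4818, -0.3267, 0.2611]
ee_rot: [[0.065, 0.998, -0.0], [0.998, -0.065, 0.001], [0.001, -0.0, -1.0]]
ft_force: [0.8, 1.0, -0.5]
grip_width: 0.0856
grip_force: 0.0
```

```bash
cat > jo.py <<'E'
import sys
from joy import *
# joystick and outline in one wrist picture: box = closed mask after opening; outline = fill of everything
f=sys.argv[1];s=monitor.sense();c=cam('wrist');snap('wrist',f);im=cv2.imread(f'pics/{f}_raw.png');print(s['clock'],s['ee_pos'].round(4),abs(s['joint_velocities']).max())
p0=np.array([.488,-.298,-.065]);O=box(-84.5,84.5,-61.5,61.5,0,0)
q=proj(c,pose2(p0,O));x0,y0=np.maximum(q.min(0)-12,0).astype(int);x1,y1=np.minimum(q.max(0)+12,[511,383]).astype(int)
m=mask(im,(x0,y0,x1,y1));k,l,st,_=cv2.connectedComponentsWithStats(m);print('roi',x0,y0,x1,y1,[st[i].tolist() for i in range(1,k) if st[i,4]>100])
b=biggest(cv2.morphologyEx(m,cv2.MORPH_OPEN,np.ones((6,6))));j=fitbox(c,fill(b),JB,p0);o=fitbox(c,fill(biggest(fill(m))),O,p0)
print('joy',j,'outl',o,'dist',np.linalg.norm(j[0][:2]-o[0][:2]))
cv2.imwrite(f'pics/{f}.png',cv2.resize(im,(800,600)))
E
python3 jo.py w16
```

```text
41.3167 [ 0.4818 -0.3267  0.2611] 1.6417781964419313
roi 184 84 335 197 [[198, 94, 131, 94, 2198], [214, 111, 105, 68, 6815]]
joy (array([ 0.4955716 , -0.29964905, -0.06486083]), np.float64(0.02967868530782438)) outl (array([ 0.49053241, -0.29612285, -0.08145537]), np.float64(0.051564952006854785)) dist 0.00615040441753711
```

```bash
python3 jo.py w17
python3 - <<'E'
from h import *
snap('scene','s17');c=cam('scene')
for q in('gate_tip','carrier0_apex','carrier0'): print(q,[(np.round(d['pixel'],1).tolist(),round(d['p'],2)) for d in spotter.landmark_of('scene',q)])
p=[.6278,.0115,-.0545]
print(proj(c,pose2(p,[[0,v,.157] for v in(-.15,-.11,-.07,-.029)]+[[0,v,.049] for v in(-.15,-.11,-.07,-.029)]+[[-.035,-.007,.15]])).round(1).tolist())
a,b=[cv2.imread(f'pics/{f}_raw.png')[150:290,210:300].astype(int) for f in('s10','s17')];print('diff s10-s17 around rack',np.abs(a-b).mean(),(np.abs(a-b).max(2)>60).sum())
E
```

```text
41.3667 [ 0.4818 -0.3261  0.2605] 0.6448555578476715
roi 185 84 336 198 [[198, 94, 131, 95, 2212], [214, 112, 105, 67, 6830]]
joy (array([ 0.49571407, -0.29866397, -0.06386554]), np.float64(0.026451927769643727)) outl (array([ 0.49076928, -0.29616075, -0.07632604]), np.float64(0.05211457131872357)) dist 0.0055422925868955095
gate_tip [([270.6, 185.7], 0.48)]
carrier0_apex [([267.2, 202.1], 0.67), ([189.7, 263.4], 0.43)]
carrier0 [([264.3, 220.8], 0.78), ([255.5, 231.8], 0.67), ([275.2, 213.7], 0.63), ([250.3, 242.4], 0.56)]
[[250.1, 225.5], [258.7, 215.6], [267.0, 205.9], [275.3, 196.3], [250.6, 241.1], [258.5, 231.7], [266.3, 222.5], [274.0, 213.4], [270.2, 186.4]]
diff s10-s17 around rack 4.461164021164021 626
```

All readings match the expected places: the four carriers, the gate tip, and the joystick 6 mm from the outline's centre. Handing in.

```bash
python3 -c "
from station import env; print(env.hand_in())"
```

```text
the job is handed in; nothing more can be done
None
```

I handed the job in: all four carriers hang behind the guard, the gate is down in its catch, and the joystick box is about 6 mm from its outline's centre, aligned within about 1 degree; the hand-in returned no verdict.

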